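# Stack an order of wear buttons on the turntable wrapper and start it

### The arm

A 7-joint arm with a two-finger parallel gripper is mounted at the origin on the work surface. World frame = base frame: x ahead of the robot, y to its left, z up, the work surface at z = 0. Lengths are in mm, angles in degrees, forces in N, time in s.
With the tool pointing down it reaches from about 400 to 925 mm from the base axis. Payload 4.1 kg.
Tool frame: the origin (TCP) lies at the very end of the fingers, on their centre line; the grasp point (between the pads) lies 19 mm behind it; z points along the fingers, y is the direction in which the jaws open and shut (so a half turn about z gives the same grasp; the last joint's range is limited). The gripper opens to 85 mm and grips with 20 to 120 N. Pads are 22 mm wide; open, the fingers measure 114 mm over their backs; the gripper's body (76 mm by 85 mm) begins 54 mm behind the grasp point. The pads swing forward as they close: fully open they stand 13 mm farther back than shut.
Start: joints at [63.541, 22.827, 2.584, 88.041, -1.071, 69.15, -2.905], TCP at [230.719, -607.711, 231.347] pointing down, gripper open.
Joint ranges: [-161.44, 161.44], [-28.35, 127.94], [-78.24, 83.42], [0, 140.83], [-78.03, 258.03], [13.02, 114.36], [-168.23, 168.23]. Speed limits (degrees/s): [147.25, 147.25, 180, 180, 180, 180, 180].

### API

Orientations are given as [roll, pitch, yaw] about the fixed x, y, z axes, in that order (R = Rz(yaw) Ry(pitch) Rx(roll)).
In Python, from station import ctrl, read_camera gives the robot as it stands.
- The arm moves only by the shell command python3 -m handwheel 'ROWS' [FORCE]. ROWS is JSON, a list of rows, each a list of 7 numbers: the closure in counts, from 0 (fully open) to 255 (shut), then the shift along the tool's x, y, z in mm, then the turn, a rotation vector about the tool's x, y, z in degrees. A call has 1 to 20 rows; each row shifts and turns the commanded pose from where the row before left it, along the tool's axes as they then stand; what a row does not reach is not made up. A row lasts 1/12 s, in which the tool goes at most 41.7 mm and 7.16 degrees, less where a joint would pass 70% of its speed; a pose out of reach is approached as far as the arm can. A call with a gripper value outside its range is refused whole. The fingers move at their own pace and stop on an object; FORCE is the grip in N (left out, the last holds). Time passes only in rows, so rows that do not move let the fingers close. It gives the time, the measured TCP pose, the force and the opening at its end, in the units of the state.
- ctrl.get_state(): the state, without advancing time (a new reading comes with each control period).
- read_camera(name): name is "scene" or "top"; returns a dict with "image" (400x640x3 uint8, blue, green, red), "range_z" (400x640 float32, mm along the optical axis (not along the pixel's ray), 0 where there is no reading), "fx", "fy", "cx", "cy" (pixels), "world_to_cam" (4x4, takes a point from world to camera coordinates). Camera axes: x right, y up, looking along -z (the intrinsics and any distortion apply to the point x, -y, -z); pixel columns grow to the right and rows downward; lengths in mm; the calibration is good to about 2 mm. A picture is of the moment at which its call begins.
- ctrl.job_done(): hands the job in, once; it reports no verdict.
The state is a dict: "time_s": time; "qpos": joint angles; "dq": joint speeds; "joint_torque": joint torques, N m; "eef_pos": TCP position; "tool_rot": TCP orientation; "ft_force": force on the tool from outside, world axes, zero at the start; "ft_torque": the same for the moment, N m; "opening": finger opening in mm.
Only numpy, scipy, OpenCV 4.12 (cv2) and the standard library are available. Lean on these libraries where they do the work, as an engineer would, in place of code of your own. Each camera call takes 0.05 s, during which the arm holds its last target.

### The job

Get this order of wear buttons wrapped: clear the tooth and the locking wedge left on the wrapper's turntable into the blue returns bin, then stack all the solid round wear buttons from the counter flat in one straight column at the centre of the turntable, the wider ones below the narrower. With the stack complete, lean the wobble-stick start switch well over to one side until it trips, hold it over for two full seconds so the machine takes the start, and let it spring back upright. Leave everything else on the counter where it is.

Things in the scene. Friction and masses are not known exactly. Their poses are not given: they have to be found in the camera images.
- turntable_centre (a point): centre of the top face of the wrapper's turntable: a flat aluminium disc 244 mm across, locked (it does not turn), its top 66 mm above the counter, with a dot at the centre and scribed circles 74 and 200 mm across around it. x points away from the operator's panel, y to the machine's left, z up; the machine is turned a little from start to start
- machine: the fixed turntable wrapper; origin on the counter under the turntable's centre, axes as the turntable's. The grey base is 260 mm wide in y, reaches from 135 mm in front (-x) to 205 mm behind, 50 mm high. A 40 mm square mast, 310 mm high, stands at x +180, y -30 mm; a film roll 68 mm across, 75 to 205 mm above the counter, at x +180, y -105 mm
- button_66a_c (a point): centre of a solid round steel wear button, a plain dark flat disc 66 mm across and 20 mm thick, 0.5 kg, lying flat on the counter at the start; this point is half-way up (10 mm), z along its axis. May be absent
- button_66b_c (a point): centre of a solid round steel wear button, a plain dark flat disc 66 mm across and 20 mm thick, 0.5 kg, lying flat on the counter at the start; this point is half-way up (10 mm), z along its axis. May be absent
- button_56a_c (a point): centre of a solid round steel wear button, a plain dark flat disc 56 mm across and 20 mm thick, 0.36 kg, lying flat on the counter at the start; this point is half-way up (10 mm), z along its axis. May be absent
- button_56b_c (a point): centre of a solid round steel wear button, a plain dark flat disc 56 mm across and 20 mm thick, 0.36 kg, lying flat on the counter at the start; this point is half-way up (10 mm), z along its axis. May be absent
- button_46_c (a point): centre of a solid round steel wear button, a plain dark flat disc 46 mm across and 20 mm thick, 0.25 kg, lying flat on the counter at the start; this point is half-way up (10 mm), z along its axis. May be absent
- tooth_c (a point): middle of a yellow bucket tooth left lying on the turntable, 130 mm long (x), 46 mm wide (y), 0.6 kg. Its rear block, from 50 mm behind to 16 mm ahead of this point, is 40 mm high; its point, from 16 to 80 mm ahead (+x), is 42 mm wide and slopes down to 18 mm. This point is 20 mm above its underside, at about its centre of mass
- wedge_c (a point): middle of a dark steel locking wedge left lying on the turntable, 100 mm long (x), 28 mm wide (y), 22 mm high, 0.35 kg; it narrows over the last 30 mm at +x. This point is 11 mm above its underside, at about its centre of mass; the wedge reaches from 45 mm behind to 56 mm ahead of it
- bin_floor (a point): centre of the inner floor (5 mm above the counter) of the fixed blue open-topped returns bin: 170 mm in x, 210 mm in y outside, walls 5 mm; the back wall (+x) and the back of the sides are 75 mm high, the front (-x) 50 mm. It stands to the left or right of the machine
- stick_tip (a point): centre of the 22 mm black ball on top of the wobble-stick start switch, which stands on its own fixed stand on the other side of the machine from the bin; upright the ball is 220 mm above the counter. The stick is an 8 mm steel rod; its stand has a grey switch box 42 x 46 mm up to 96 mm above the counter on a 100 mm square foot. z along the stick
- stick_pivot (a point): the point about which the stick leans, 96 mm above the counter, 124 mm below the ball's centre; z along the stick. The stick leans to any side against a spring (about 0.55 N m per rad, 1.5 N at the ball when it trips), trips when it leans 0.3 rad (17 degrees) or more, can lean to about 0.7 rad, and springs upright when let go
- big_nut: bystander: dark hexagon nut 55 mm across flats, 29 mm high; origin under its centre
- plow_bolt: bystander: dark bolt standing on its 46 mm hexagon head, 104 mm high; origin under its centre
- spray_can: bystander: can 64 mm across, 190 mm high; origin under its centre

How it is judged:
By the outcome, as a careful person would: the job done as asked, in the order asked, and still so for the second after the job is handed in, with the robot touching nothing.
Of button_66a, button_66b, button_56a, button_56b, button_46 only 3 to 5 are there at a start; the rules pass over those that are not, and their reading is None.
At some moment in a run one of button_66a, button_66b, button_56a, button_56b, button_46, tooth, wedge may be knocked a few centimetres aside while the robot is not near it.
Once in a run the grip may slacken for a moment while it holds something.
It also fails if it takes over 210 s, if anything falls off the work surface, if the arm or the gripper's body presses on something with over 40 N, if the wrist force passes 120 N, or if a joint passes its speed limit or range.

## Working session

There is one attempt and no reset: what is moved stays moved. The work goes in short steps, Python scripts to look and compute and a shell command to move; the robot and the scene stay as the last step left them, time stands still between calls to the robot, and variables do not carry over. Pictures are saved under pics/ and viewed, and the job is handed in when it is done.

```bash
ls; mkdir -p pics
cat > h.py <<'E'
import numpy as np,cv2
from station import ctrl, read_camera
def snap(n,f):
    c=read_camera(n); cv2.imwrite('pics/'+f,c['image']); np.savez('pics/'+f+'.npz',**c); return c
def load(f):
    return dict(np.load('pics/'+f+'.npz'))
def ray(c,u,v):
    T=c['world_to_cam']; R=T[:3,:3]; t=T[:3,3]
    d=np.array([(u-c['cx'])/c['fx'],-(v-c['cy'])/c['fy'],-1.0])
    return -R.T@t, R.T@d
def onz(c,u,v,z):
    o,d=ray(c,u,v); return o+d*(z-o[2])/d[2]
def cloud(c):
    h,w=c['range_z'].shape; v,u=np.mgrid[:h,:w]; z=c['range_z']
    P=np.stack([(u-c['cx'])/c['fx']*z,-(v-c['cy'])/c['fy']*z,-z],-1)
    T=c['world_to_cam']; return (P-T[:3,3])@T[:3,:3]
def proj(c,p):
    q=c['world_to_cam'][:3,:3]@np.asarray(p,float)+c['world_to_cam'][:3,3]
    return c['cx']+c['fx']*q[0]/-q[2], c['cy']-c['fy']*q[1]/-q[2]
E
python3 - <<'E'
from h import *
for n in('scene','top'):
    c=snap(n,n+'0.png'); print(c.keys(),c['fx'],c['cx'],c['cy'],np.round(c['world_to_cam'],3).tolist())
s=ctrl.get_state();print({k:np.round(v,2).tolist() for k,v in s.items()})
E
```

```text
pics
dict_keys(['image', 'range_z', 'fx', 'fy', 'cx', 'cy', 'world_to_cam']) 509.42193273797426 324.869920166516 197.643476851111 [[0.858, 0.514, 0.014, -419.0], [-0.327, 0.526, 0.785, 83.245], [0.396, -0.678, 0.619, -1904.318], [0.0, 0.0, 0.0, 1.0]]
dict_keys(['image', 'range_z', 'fx', 'fy', 'cx', 'cy', 'world_to_cam']) 428.2914914289838 322.74043939261844 193.77182099535713 [[-0.019, -1.0, -0.015, -16.307], [0.997, -0.02, 0.08, -504.488], [-0.08, -0.013, 0.997, -1236.624], [0.0, 0.0, 0.0, 1.0]]
{'time_s': 0.1, 'qpos': [63.54, 22.87, 2.58, 88.11, -1.07, 69.15, -2.91], 'dq': [-0.1, -0.03, 0.05, -0.23, 0.06, -0.01, -0.01], 'joint_torque': [0.0, -47.63, 1.37, -25.49, 0.01, 0.01, -0.0], 'eef_pos': [230.51, -607.12, 230.34], 'tool_rot': [-179.9, 0.01, 20.79], 'ft_force': [-0.29, 0.17, 0.71], 'ft_torque': [0.01, 0.04, 0.01], 'opening': 85.24}
```

View pics/scene0.png

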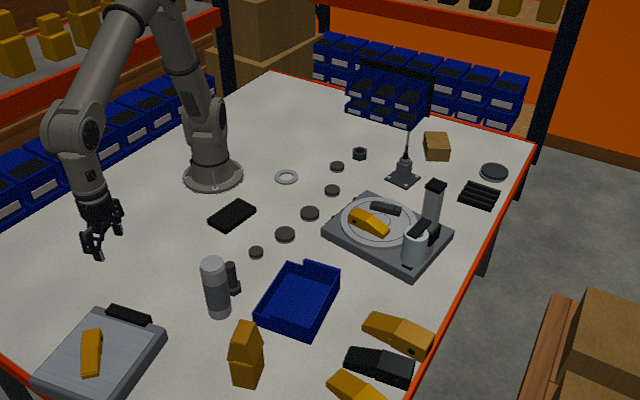

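View pics/top0.png

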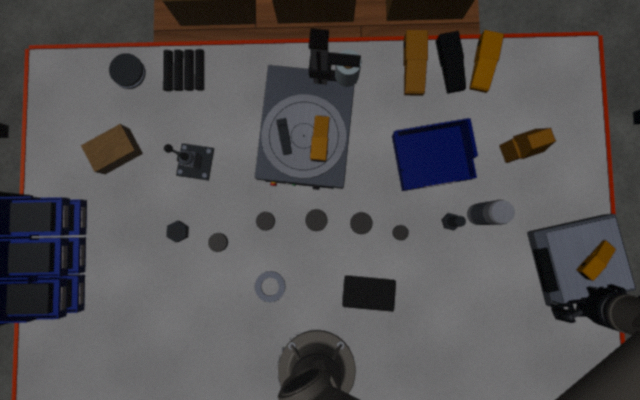

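```bash
cat > m.py <<'E'
from h import *
def blobs(c,box,zc,thr=75):
    g=cv2.GaussianBlur(c['image'],(3,3),0).max(2); m=(g<thr).astype(np.uint8)
    x0,y0,x1,y1=box; mm=np.zeros_like(m); mm[y0:y1,x0:x1]=m[y0:y1,x0:x1]
    for k in cv2.findContours(mm,cv2.RETR_EXTERNAL,cv2.CHAIN_APPROX_NONE)[0]:
        if cv2.contourArea(k)<60: continue
        W=np.array([onz(c,u,v,zc)[:2] for u,v in k[:,0]],np.float32)
        (cx,cy),r=cv2.minEnclosingCircle(W); M=cv2.moments(W.reshape(-1,1,2))
        A=cv2.contourArea(W.reshape(-1,1,2)); print(k[:,0].mean(0).round(1),'c',round(M['m10']/M['m00'],1),round(M['m01']/M['m00'],1),'enc',round(cx,1),round(cy,1),'2r',round(2*r,1),'deq',round(2*np.sqrt(A/np.pi),1))
E
python3 - <<'E'
from m import *
c=load('top0.png'); print(c['image'][219,300:335].max(1))
blobs(c,(150,195,480,262),20)
P=cloud(c)
for u,v in[(218,242),(265,221),(316,219),(361,223),(400,232),(177,231),(304,135),(320,140),(284,136),(330,175),(440,160),(398,155),(168,148),(127,70),(453,221),(493,212),(197,162)]:
    print(u,v,P[v,u].round(0))
im=cv2.resize(c['image'][50:200,150:480],None,fx=2.4,fy=2.4,interpolation=cv2.INTER_CUBIC); cv2.imwrite('pics/t0c.png',cv2.convertScaleAbs(im,alpha=1.8))
c=load('scene0.png')
im=cv2.resize(c['image'][110:280,230:460],None,fx=3.4,fy=3.4,interpolation=cv2.INTER_CUBIC); cv2.imwrite('pics/s0c.png',cv2.convertScaleAbs(im,alpha=1.8))
E
```

```text
[110 109 108 104 101  73  52  44  46  47  47  44  44  47  46  44  44  45
  48  46  45  45  45  46  44  43  51  73  99 107 109 111 110 112 111]
[218. 242.] c 369.2 282.2 enc 369.1 282.2 2r 57.2 deq 53.4
[399.9 232.2] c 387.5 -248.9 enc 388.5 -248.8 2r 47.4 deq 43.3
[177.5 231. ] c 403.4 401.9 enc 403.2 402.0 2r 67.9 deq 61.2
[452.9 221.2] c 416.8 -402.1 enc 419.4 -403.5 2r 69.7 deq 54.3
[360.9 222.8] c 417.0 -136.0 enc 417.3 -136.2 2r 64.7 deq 62.0
[265.3 220.6] c 428.5 143.7 enc 428.6 143.6 2r 55.6 deq 52.8
[316.  219.9] c 428.3 -5.1 enc 428.1 -5.0 2r 64.6 deq 61.9
[474.7 213.7] c 437.1 -465.3 enc 437.5 -473.7 2r 62.5 deq 45.3
218 242 [369. 282.  23.]
265 221 [428. 144.  21.]
316 219 [431.  -5.  20.]
361 223 [ 416. -136.   19.]
400 232 [ 388. -249.   19.]
177 231 [403. 399.  31.]
304 135 [670.  24.  65.]
320 140 [646. -23. 108.]
284 136 [663.  78.  92.]
330 175 [556. -48.  46.]
440 160 [ 599. -377.    6.]
398 155 [ 605. -241.   77.]
168 148 [608. 351. 232.]
127 70 [891. 558.  23.]
453 221 [ 416. -383.   90.]
493 212 [ 436. -456.  189.]
197 162 [601. 334.  54.]
```

View pics/t0c.png

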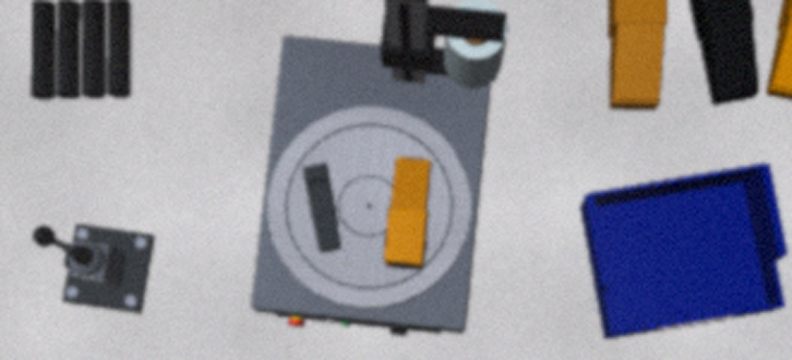

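View pics/s0c.png

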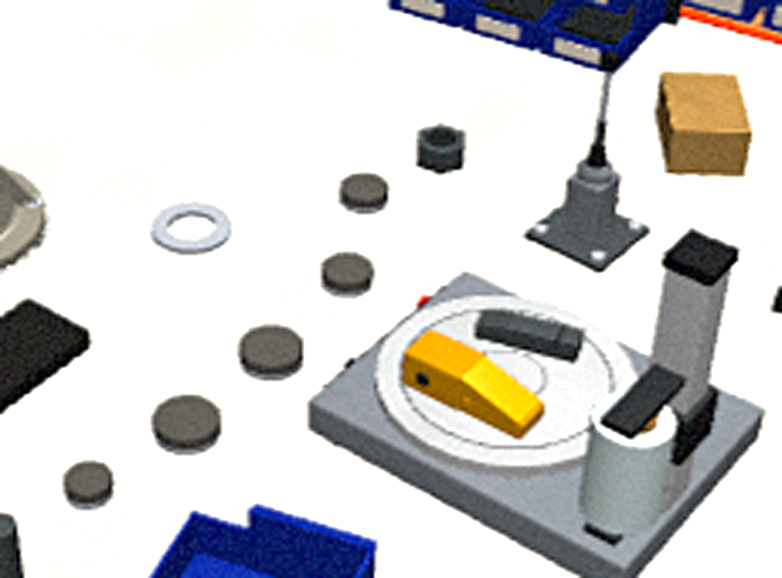

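Run:
```python
from m import *
c=load('top0.png'); im=c['image'].astype(int); P=cloud(c)
# turntable dot & rim
u,v=150+369/2.4,50+206/2.4
g=c['image'].max(2)
sub=g[130:143,296:312].astype(float); w=np.clip(np.median(sub)-12-sub,0,None); w[w<0]=0
vv,uu=np.mgrid[130:143,296:312]; print('dot px',(w*uu).sum()/w.sum(),(w*vv).sum()/w.sum(), onz(c,(w*uu).sum()/w.sum(),(w*vv).sum()/w.sum(),66), 'crop', onz(c,u,v,66))
# disc from brightness
x=im.max(2)
m=((g>95)&(P[...,2]>56)&(P[...,2]<130)).astype(np.uint8); m[:, :240]=0;m[:,360:]=0;m[:85]=0;m[190:]=0
ks=cv2.findContours(m,0,1)[0]; k=max(ks,key=cv2.contourArea)
W=np.array([onz(c,a,b,66)[:2] for a,b in cv2.convexHull(k)[:,0]],np.float32); print('disc',cv2.minEnclosingCircle(W), cv2.fitEllipse(W))
# yellow tooth
B,G,R=im[...,0],im[...,1],im[...,2]
m=((R>90)&(B<R*0.4)); m[:, :300]=0;m[:,340:]=0;m[:105]=0;m[170:]=0
k=max(cv2.findContours(m.astype(np.uint8),0,1)[0],key=cv2.contourArea)
for z in(66,86,106):
  W=np.array([onz(c,a,b,z)[:2] for a,b in k[:,0]],np.float32); print('tooth',z,cv2.minAreaRect(W),cv2.boxPoints(cv2.minAreaRect(W)).round(0).tolist())
m=(g<70); m[:, :270]=0;m[:,300:]=0;m[:105]=0;m[165:]=0
k=max(cv2.findContours(m.astype(np.uint8),0,1)[0],key=cv2.contourArea)
W=np.array([onz(c,a,b,85)[:2] for a,b in k[:,0]],np.float32); r=cv2.minAreaRect(W);print('wedge',r,cv2.boxPoints(r).round(0).tolist())
# bin
m=((B>60)&(B>2*R)&(B>1.5*G)); m[:, :380]=0;m[:,490:]=0;m[:105]=0;m[200:]=0
k=max(cv2.findContours(m.astype(np.uint8),0,1)[0],key=cv2.contourArea)
r=cv2.minAreaRect(k); print('bin',r)
for p in cv2.boxPoints(r): print(p, onz(c,*p,75)[:2].round(), onz(c,*p,50)[:2].round())
# stick
m=(g<60); m[:, :150]=0;m[:,178:]=0;m[:138]=0;m[160:]=0
k=max(cv2.findContours(m.astype(np.uint8),0,1)[0],key=cv2.contourArea); print('stick',cv2.boundingRect(k))
print(onz(c,168,148,220))
for u,v in[(305,155),(320,122),(320,132),(319,145),(319,156)]: print(P[v,u].round())
for v in range(112,166,3): print(v, P[v,320].round(0), P[v,282 if v<135 else 287].round(0))
```

```text
dot px 303.55263157894734 135.44736842105263 [668.80462517  24.89872017  66.        ] crop [667.67249648  24.35118989  66.        ]
disc ((669.3693237304688, 25.82025146484375), 119.41935729980469) ((669.0325927734375, 26.0142879486084), (235.57025146484375, 237.38714599609375), 162.88662719726562)
tooth 66 ((662.7440795898438, -19.819000244140625), (42.12599563598633, 122.70911407470703), 83.74610137939453) [[599.0, -34.0], [721.0, -47.0], [726.0, -6.0], [604.0, 8.0]]
tooth 86 ((658.4383544921875, -20.20157814025879), (41.42780303955078, 120.67534637451172), 83.74610137939453) [[596.0, -34.0], [716.0, -47.0], [721.0, -6.0], [601.0, 7.0]]
tooth 106 ((654.1325073242188, -20.58414649963379), (40.729610443115234, 118.6416015625), 83.74610137939453) [[593.0, -34.0], [711.0, -47.0], [715.0, -7.0], [597.0, 6.0]]
wedge ((663.8299560546875, 78.07772827148438), (103.95232391357422, 30.27934455871582), 11.303680419921875) [[610.0, 83.0], [616.0, 53.0], [718.0, 73.0], [712.0, 103.0]]
bin ((431.44744873046875, 154.75363159179688), (58.729774475097656, 66.57439422607422), 80.34010314941406)
[393.
[... 329 characters left out ...]
[602. -19. 102.]
112 [736. -23.  67.] [739.  86.  63.]
115 [723. -24.  82.] [730.  86.  64.]
118 [713. -23.  87.] [715.  84.  89.]
121 [704. -23.  88.] [707.  84.  86.]
124 [694. -23.  94.] [697.  84.  91.]
127 [685. -23.  97.] [690.  84.  87.]
130 [675. -23. 103.] [681.  84.  85.]
133 [667. -23. 101.] [672.  84.  91.]
136 [658. -23. 106.] [663.  70.  90.]
139 [649. -23. 104.] [655.  70.  87.]
142 [641. -22. 105.] [646.  70.  90.]
145 [632. -22. 105.] [638.  71.  88.]
148 [624. -22. 105.] [630.  71.  86.]
151 [616. -22. 106.] [621.  71.  85.]
154 [607. -22. 107.] [616.  73.  68.]
157 [599. -22. 107.] [608.  73.  66.]
160 [592. -21.  96.] [599.  73.  65.]
163 [589. -21.  64.] [591.  74.  60.]
```

```bash
cat >> h.py <<'E'
from scipy.spatial.transform import Rotation as Rn
def go(x,y,z,yaw=None):
    s=ctrl.get_state(); R=Rn.from_euler('xyz',s['tool_rot'],degrees=True)
    p=np.array(s['eef_pos']); d=R.inv().apply(np.array([x,y,z])-p)
    print('t',round(s['time_s'],1),'at',p.round(1),'rot',np.round(s['tool_rot'],1),'F',np.round(s['ft_force'],1),'open',round(s['opening'],1),'q7',round(s['qpos'][6]))
    print('  tool shift',d.round(1),'norm',round(np.linalg.norm(d),1))
    if yaw is not None:
        G=Rn.from_euler('xyz',[180,0,yaw],degrees=True); print('  turn(tool)',np.round((R.inv()*G).as_rotvec(degrees=True),1))
E
python3 - <<'E'
from h import *
c=load('top0.png'); s=load('scene0.png')
print('pivot', onz(c,186.3,157.5,96), onz(c,186.3,157.5,110)); print('ball', onz(c,168.3,148.3,220))
print('ball predicted in scene',proj(s,[611,356,220]))
g=s['image'].max(2); m=(g<60).astype(np.uint8)
print('scene ball ray', onz(s,230+610/3.4,110+60/3.4,220))
for n,p in dict(bl=(393,135),br=(471,119.5)).items(): print(n,onz(c,*p,75)[:2])
for n,p in dict(fl=(402.5,190),fr=(476,180)).items(): print(n,onz(c,*p,50)[:2])
print('scene bin'); 
P=cloud(c); Q=P[105:200,380:490].reshape(-1,3); B=c['image'][105:200,380:490].astype(int).reshape(-1,3)
m=(B[:,0]>2*B[:,2])&(Q[:,2]<14); F=Q[m][:,:2]; r=cv2.minAreaRect(F.astype(np.float32)); print('floor',r,F.mean(0))
m=(B[:,0]>2*B[:,2])&(Q[:,2]>40); F=Q[m][:,:2]; r=cv2.minAreaRect(F.astype(np.float32)); print('walls',r)
im=cv2.resize(c['image'][105:200,380:490],None,fx=6,fy=6,interpolation=cv2.INTER_CUBIC); cv2.imwrite('pics/bin0.png',cv2.convertScaleAbs(im,alpha=2.5))
go(645,-19.5,250,-6)
E
```

```text
pivot [607.09799768 351.35858271  96.        ] [604.66915309 346.66785804 110.        ]
ball [609.80673932 355.19615717 220.        ]
ball predicted in scene (np.float64(408.75541509741464), np.float64(127.56720095610731))
scene ball ray [613.15357458 356.71820729 220.        ]
bl [ 662.46909535 -228.91483427]
br [ 702.05273981 -450.56535581]
fl [ 507.87256559 -254.76087917]
fr [ 532.2817271  -465.08631085]
scene bin
floor ((612.3350830078125, -355.8169860839844), (158.0192413330078, 194.09674072265625), 8.424710273742676) [ 612.10198225 -358.06611259]
walls ((570.849853515625, -238.71133422851562), (195.65626525878906, 477.3301696777344), 18.32320213317871)
t 0.1 at [ 230.5 -607.1  230.3] rot [-179.9    0.    20.8] F [-0.3  0.2  0.7] open 85.2 q7 -3
  tool shift [ 596.1 -402.2  -19. ] norm 719.4
  turn(tool) [-0.1  0.  26.8]
```

View pics/bin0.png

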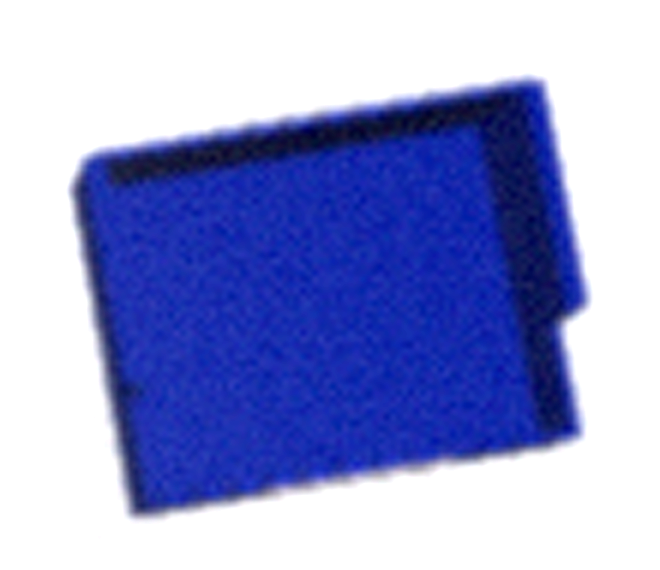

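```bash
python3 -m handwheel '[[0,15,-10,-3,0,0,0],[0,33,-22,-4,0,0,0],[0,33,-22,-4,0,0,0],[0,33,-22,-4,0,0,0],[0,33,-22,-4,0,0,0],[0,33,-22,0,0,0,0],[0,33,-22,0,0,0,0],[0,33,-22,0,0,0,0],[0,33,-22,0,0,0,0],[0,33,-22,0,0,0,0],[0,33,-22,0,0,0,0],[0,33,-22,0,0,0,0],[0,33,-22,0,0,0,0],[0,33,-22,0,0,0,0],[0,33,-22,0,0,0,0],[0,33,-22,0,0,0,0],[0,33,-22,0,0,0,0],[0,33,-22,0,0,0,0],[0,20,-18,0,0,0,0]]' 60
python3 -m handwheel '[[0,0,0,0,0,0,6.7],[0,0,0,0,0,0,6.7],[0,0,0,0,0,0,6.7],[0,0,0,0,0,0,6.7],[0,0,0,0,0,0,0],[0,0,0,0,0,0,0]]'
python3 - <<'E'
from h import *
go(645,-19.5,140,-6)
E
```

```text
time_s: 1.68
eef_pos: [646.8, -16.1, 249.6]
tool_rot: [-179.9, -0.1, 21.0]
ft_force: [0.3, 0.4, 0.5]
opening: 85.4
time_s: 2.18
eef_pos: [644.9, -20.3, 249.8]
tool_rot: [180.0, 0.0, -5.8]
ft_force: [-0.5, -0.4, 0.2]
opening: 85.9
t 2.2 at [644.9 -20.3 249.8] rot [180.    0.   -5.8] F [-0.5 -0.4  0.2] open 85.9 q7 -102
  tool shift [ 1.000e-01 -8.000e-01  1.098e+02] norm 109.8
  turn(tool) [0.  0.  0.2]
```

```bash
python3 -m handwheel '[[0,0,-0.5,20,0,0,0],[0,0,0,33,0,0,0],[0,0,0,33,0,0,0],[0,0,0,33,0,0,0],[0,0,0,25,0,0,0],[0,0,0,15,0,0,0],[0,0,0,10,0,0,0],[0,0,0,8,0,0,0],[0,0,0,0,0,0,0],[90,0,0,0,0,0,0],[150,0,0,0,0,0,0],[255,0,0,0,0,0,0],[255,0,0,0,0,0,0],[255,0,0,0,0,0,0],[255,0,0,0,0,0,0],[255,0,0,0,0,0,0],[255,0,0,0,0,0,0]]' 80
```

```text
time_s: 3.6
eef_pos: [646.5, -20.7, 75.1]
tool_rot: [179.9, -0.2, -6.0]
ft_force: [0.1, -2.6, 6.9]
opening: 45.0
```

```bash
python3 -m handwheel '[[255,0,0,-8,0,0,0],[255,0,0,-15,0,0,0],[255,0,0,-25,0,0,0],[255,0,0,-30,0,0,0],[255,0,0,-30,0,0,0],[255,0,0,-15,0,0,0],[255,0,0,0,0,0,0]]'
python3 - <<'E'
from h import *
a=np.radians(9); c=np.array([602,-350])+30*np.array([-np.sin(a),np.cos(a)])
print(c); go(c[0]-14*np.cos(a),c[1]-14*np.sin(a),190,9)
E
```

```text
time_s: 4.18
eef_pos: [647.0, -19.2, 199.8]
tool_rot: [-179.9, -0.3, -6.0]
ft_force: [1.1, -0.6, -6.3]
opening: 44.7
[ 597.30696605 -320.36934978]
t 4.2 at [647.  -19.2 199.8] rot [-179.9   -0.3   -6. ] F [ 1.1 -0.6 -6.3] open 44.7 q7 -103
  tool shift [-31.6 308.4   9.3] norm 310.1
  turn(tool) [ -0.   -0.3 -15. ]
```

```bash
python3 -m handwheel '[[255,-1,14,0,0,0,0],[255,-3,28,0,0,0,0],[255,-3,28,0,0,0,0],[255,-3,28,0,0,0,0],[255,-3,28,0,0,0,0],[255,-3,28,0,0,0,0],[255,-3,28,0,0,0,0],[255,-3,28,0,0,0,0],[255,-3,28,0,0,0,0],[255,-3,28,0,0,0,0],[255,-3,28,0,0,0,0],[255,-1.5,14,0,0,0,0],[255,0,0,0,0,0,-5],[255,0,0,0,0,0,-5],[255,0,0,0,0,0,-5],[255,0,0,0,0,0,0]]'
python3 - <<'E'
from h import *
go(583.5,-322.6,30,9)
E
```

```text
time_s: 5.52
eef_pos: [579.1, -321.6, 193.4]
tool_rot: [-179.8, 0.2, 9.1]
ft_force: [0.0, 0.1, -6.8]
opening: 44.6
t 5.5 at [ 579.1 -321.6  193.4] rot [-179.8    0.2    9.1] F [ 0.   0.1 -6.8] open 44.6 q7 -60
  tool shift [  4.8   2.3 163.4] norm 163.5
  turn(tool) [-0.2  0.2  0.1]
```

```bash
python3 -m handwheel '[[255,2,1,20,0,0,0],[255,3,1,30,0,0,0],[255,0,0,30,0,0,0],[255,0,0,30,0,0,0],[255,0,0,25,0,0,0],[255,0,0,20,0,0,0],[255,0,0,10,0,0,0],[255,0,0,8,0,0,0],[255,0,0,0,0,0,0],[110,0,0,0,0,0,0],[80,0,0,0,0,0,0],[75,0,0,0,0,0,0],[75,0,0,0,0,0,0],[75,0,0,0,0,0,0]]'
python3 - <<'E'
from h import *
go(658.5,77,190,11.3)
E
```

```text
time_s: 6.68
eef_pos: [587.1, -324.6, 25.1]
tool_rot: [179.9, -0.1, 9.0]
ft_force: [0.3, -0.2, 0.4]
opening: 60.2
t 6.7 at [ 587.1 -324.6   25.1] rot [ 1.799e+02 -1.000e-01  9.000e+00] F [ 0.3 -0.2  0.4] open 60.2 q7 -62
  tool shift [ 133.6 -385.2 -165.3] norm 439.9
  turn(tool) [ 0.1 -0.1 -2.3]
```

```bash
python3 -m handwheel '[[75,0,0,-15,0,0,0],[75,0,0,-30,0,0,0],[75,0,0,-35,0,0,0],[75,0,0,-35,0,0,0],[75,0,0,-30,0,0,0],[75,0,0,-20,0,0,0]]'
cat > w.py <<'E'
from m import *
import sys
n=sys.argv[1]; c=snap('top',n+'t.png'); s=snap('scene',n+'s.png')
blobs(c,(150,195,480,262),20)
a=cv2.convertScaleAbs(cv2.resize(c['image'][60:260,150:490],None,fx=2.3,fy=2.3,interpolation=cv2.INTER_CUBIC),alpha=1.8); cv2.imwrite('pics/'+n+'tc.png',a)
g=c['image'].max(2); m=(g<70); m[:, :260]=0;m[:,312]=0;m[:,313:]=0;m[:100]=0;m[170:]=0
for k in cv2.findContours(m.astype(np.uint8),0,1)[0]:
  if cv2.contourArea(k)>100:
    W=np.array([onz(c,a,b,88)[:2] for a,b in k[:,0]],np.float32); r=cv2.minAreaRect(W);print('wedge?',r,cv2.boxPoints(r).round(0).tolist())
E
python3 w.py a
```

```text
time_s: 7.18
eef_pos: [587.5, -324.7, 193.2]
tool_rot: [179.8, -0.3, 9.0]
ft_force: [0.7, -0.7, 0.4]
opening: 60.3
[218. 242.] c 369.2 282.4 enc 369.6 282.4 2r 55.2 deq 51.6
[400.2 232.2] c 387.5 -249.1 enc 387.8 -249.3 2r 45.5 deq 42.2
[177.3 231.1] c 403.2 401.7 enc 402.7 402.3 2r 67.9 deq 60.4
[360.9 222.7] c 417.2 -136.0 enc 417.0 -136.0 2r 63.1 deq 60.3
[265.4 220.9] c 428.4 143.3 enc 428.0 143.6 2r 54.0 deq 51.2
[316.  219.9] c 428.4 -5.0 enc 428.4 -5.1 2r 63.1 deq 60.3
[458.6 230.3] c 391.3 -418.6 enc 397.2 -408.5 2r 238.8 deq 168.0
wedge? ((662.732421875, 78.24320983886719), (102.99866485595703, 28.160789489746094), 10.420010566711426) [[610.0, 83.0], [615.0, 55.0], [716.0, 74.0], [711.0, 101.0]]
```

View pics/atc.png

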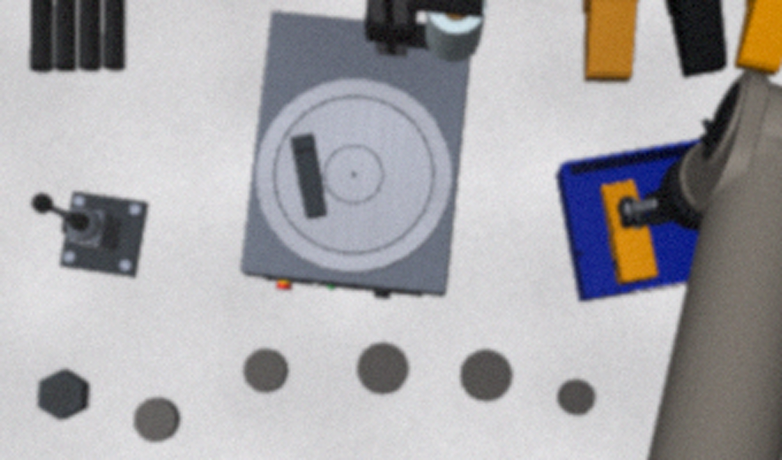

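```bash
python3 -m handwheel '[[30,6,-18,0,0,0,0],[30,12,-35,0,0,0,0],[30,12,-35,0,0,0,0],[30,12,-35,0,0,0,0],[30,12,-35,0,0,0,0],[30,12,-35,0,0,0,0],[30,12,-35,0,0,0,0],[30,12,-35,0,0,0,0],[30,12,-35,0,0,0,0],[30,12,-35,0,0,0,0],[30,12,-35,0,0,0,0],[30,6,-17,0,0,0,-1.5],[30,0,0,0,0,0,0],[30,0,0,0,0,0,0]]'
python3 - <<'E'
from h import *
go(657.5,77,70,10.5)
E
```

```text
time_s: 8.45
eef_pos: [655.7, 77.8, 187.6]
tool_rot: [180.0, 0.1, 10.7]
ft_force: [-0.0, -0.1, -0.4]
opening: 75.2
t 8.4 at [655.7  77.8 187.6] rot [1.80e+02 1.00e-01 1.07e+01] F [-0.  -0.1 -0.4] open 75.2 q7 -97
  tool shift [  1.8   1.1 117.6] norm 117.6
  turn(tool) [0.  0.1 0.2]
```

```bash
python3 -m handwheel '[[50,1.8,1,20,0,0,0],[50,0,0,30,0,0,0],[50,0,0,30,0,0,0],[50,0,0,18,0,0,0],[50,0,0,10,0,0,0],[50,0,0,6,0,0,0],[50,0,0,4,0,0,0],[50,0,0,0,0,0,0],[100,0,0,0,0,0,0],[160,0,0,0,0,0,0],[255,0,0,0,0,0,0],[255,0,0,0,0,0,0],[255,0,0,0,0,0,0],[255,0,0,0,0,0,0],[255,0,0,0,0,0,0],[255,0,0,0,0,0,0]]'
```

```text
time_s: 9.78
eef_pos: [659.0, 76.6, 71.8]
tool_rot: [180.0, -0.1, 10.5]
ft_force: [-1.1, -0.7, 6.1]
opening: 25.9
```

```bash
python3 -m handwheel '[[255,0,0,-6,0,0,0],[255,0,0,-15,0,0,0],[255,0,0,-25,0,0,0],[255,0,0,-30,0,0,0],[255,0,0,-30,0,0,0],[255,0,0,-12,0,0,0],[255,0,0,0,0,0,0]]'
python3 - <<'E'
from h import *
go(602,-395.5,190,9)
E
```

```text
time_s: 10.37
eef_pos: [660.0, 76.8, 191.6]
tool_rot: [180.0, -0.4, 10.5]
ft_force: [1.0, -0.3, -3.1]
opening: 26.3
t 10.4 at [660.   76.8 191.6] rot [180.   -0.4  10.5] F [ 1.  -0.3 -3.1] open 26.3 q7 -97
  tool shift [-143.   453.8    0.9] norm 475.8
  turn(tool) [ 0.  -0.4  1.5]
```

```bash
python3 -m handwheel '[[255,-5.5,17.5,0,0,0,0],[255,-11,35,0,0,0,0],[255,-11,35,0,0,0,0],[255,-11,35,0,0,0,0],[255,-11,35,0,0,0,0],[255,-11,35,0,0,0,0],[255,-11,35,0,0,0,0],[255,-11,35,0,0,0,0],[255,-11,35,0,0,0,0],[255,-11,35,0,0,0,0],[255,-11,35,0,0,0,0],[255,-11,35,0,0,0,0],[255,-11,35,0,0,0,0],[255,-5.5,17.5,0,0,0,1.5],[255,0,0,0,0,0,0],[255,0,0,0,0,0,0]]'
python3 - <<'E'
from h import *
go(602,-395.5,22,9)
E
```

```text
time_s: 11.7
eef_pos: [598.2, -398.1, 185.1]
tool_rot: [-179.8, 0.2, 8.8]
ft_force: [0.7, 0.8, -4.2]
opening: 25.8
t 11.7 at [ 598.2 -398.1  185.1] rot [-179.8    0.2    8.8] F [ 0.7  0.8 -4.2] open 25.8 q7 -55
  tool shift [  4.8  -1.6 163.1] norm 163.2
  turn(tool) [-0.2  0.2 -0.2]
```

```bash
python3 -m handwheel '[[255,4,-1,20,0,0,0],[255,0,0,30,0,0,0],[255,0,0,30,0,0,0],[255,0,0,30,0,0,0],[255,0,0,25,0,0,0],[255,0,0,18,0,0,0],[255,0,0,8,0,0,0],[255,0,0,6,0,0,0],[255,0,0,0,0,0,0],[150,0,0,0,0,0,0],[120,0,0,0,0,0,0],[120,0,0,0,0,0,0],[120,0,0,0,0,0,0],[120,0,0,-10,0,0,0],[120,0,0,-30,0,0,0],[120,0,0,-35,0,0,0],[120,0,0,-35,0,0,0],[120,0,0,-30,0,0,0],[60,0,0,-15,0,0,0],[60,0,0,0,0,0,0]]'
python3 w.py b
python3 - <<'E'
from h import *
go(417.2,-136,190,9)
E
```

```text
time_s: 13.37
eef_pos: [607.0, -397.2, 183.6]
tool_rot: [179.6, -0.5, 9.0]
ft_force: [0.6, -0.7, 0.2]
opening: 64.9
[218.  241.9] c 369.4 282.2 enc 369.1 282.2 2r 55.2 deq 51.2
[400.1 232.2] c 387.7 -248.7 enc 387.9 -248.7 2r 44.4 deq 41.4
[177.1 231. ] c 403.2 401.7 enc 403.0 401.7 2r 66.6 deq 60.1
[452.9 221.1] c 416.9 -401.9 enc 417.4 -404.4 2r 67.6 deq 53.3
[360.8 222.8] c 417.1 -135.9 enc 417.1 -135.8 2r 62.9 deq 60.1
[265.4 220.8] c 428.5 143.3 enc 428.1 143.6 2r 54.0 deq 50.9
[316.  219.9] c 428.2 -5.0 enc 428.1 -5.0 2r 62.7 deq 60.1
[471.7 232.2] c 375.0 -454.3 enc 396.5 -444.5 2r 203.9 deq 96.4
t 13.5 at [ 604.4 -395.7  177.7] rot [ 1.799e+02 -1.000e-01  9.000e+00] F [-0.5  0.3 -0.7] open 65.5 q7 -55
  tool shift [-144.3 -285.7  -12.9] norm 320.4
  turn(tool) [ 0.1 -0.1 -0. ]
```

View pics/bs.png

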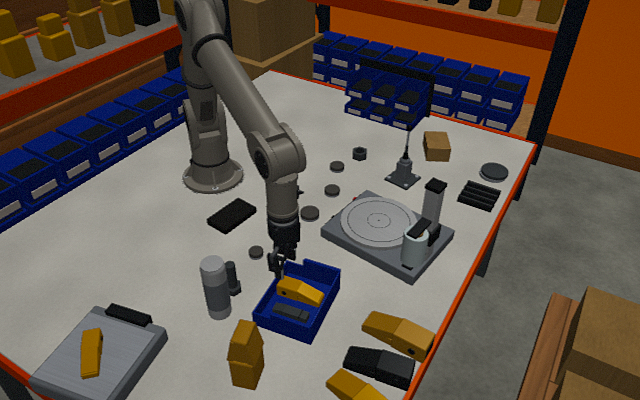

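Run:
```python
from h import *
for f,z in(('bt.png',0),('bs.png',0)):
    c=load(f); g=c['image'].max(2).astype(np.uint8)
    u0,v0=proj(c,[669,25,66]); print(f,u0,v0)
    # disc bright mask, largest comp near
    m=np.zeros_like(g); b=60; ui,vi=int(u0),int(v0); 
    blur=cv2.GaussianBlur(g,(3,3),0)
    R=blur[vi-b:vi+b,ui-b:ui+b]; t,mm=cv2.threshold(R,0,255,cv2.THRESH_OTSU); print('thr',t)
    n,l,st,ce=cv2.connectedComponentsWithStats(mm); k0=l[b+4,b+5]
    cc=(l==k0).astype(np.uint8)
    k=max(cv2.findContours(cc,0,1)[0],key=cv2.contourArea); print(cv2.boundingRect(k))
    W=np.array([onz(c,a+ui-b,d+vi-b,66)[:2] for a,d in k[:,0]],np.float32)
    print(cv2.fitEllipse(W), cv2.minEnclosingCircle(W))
    r=4; s=255-g[vi-r:vi+r+1,ui-r:ui+r+1].astype(float); s-=np.median(s)+10; s[s<0]=0
    yy,xx=np.mgrid[vi-r:vi+r+1,ui-r:ui+r+1]; print('dot',onz(c,(s*xx).sum()/s.sum(),(s*yy).sum()/s.sum(),66).round(1),s.sum())
    # buttons
    
c=load('bs.png'); 
for p in [(417,-136),(428,-5),(428,143.4),(369.4,282.2),(387.6,-248.8)]: print(np.round(proj(c,[*p,20]),1))
im=c['image'][140:270,230:460]; cv2.imwrite('pics/bsc.png',cv2.convertScaleAbs(cv2.resize(im,None,fx=3.4,fy=3.4,interpolation=cv2.INTER_CUBIC),alpha=1.8))
g=cv2.GaussianBlur(c['image'],(3,3),0).max(2)
m=(g<70).astype(np.uint8)
for p in [(417,-136),(428,-5),(428,143.4),(369.4,282.2),(387.6,-248.8)]:
    u,v=np.round(proj(c,[*p,12])).astype(int); n,l,st,ce=cv2.connectedComponentsWithStats(m)
    k=l[v,u]; print(st[k] if k else 0, onz(c,*ce[k],10).round(1) if k else '')
```

```text
bt.png 303.5162021753308 135.3808196588339
thr 90.0
(0, 0, 120, 120)
((674.4876098632812, 28.737550735473633), (362.4921875, 384.51324462890625), 93.23787689208984) ((674.3056640625, 29.78322982788086), 243.4821014404297)
dot [669.   25.4  66. ] 52.0
bs.png 378.05094946649376 219.9631105397176
thr 112.0
(0, 0, 120, 120)
((608.0269775390625, 103.24644470214844), (396.09771728515625, 641.0791015625), 19.336139678955078) ((651.345703125, 92.10362243652344), 347.9595642089844)
dot [669.7  25.5  66. ] 99.0
[284.1 231.6]
[308.8 210.6]
[331.1 188.1]
[336.2 164.4]
[255.4 249.2]
[    0     0   529   313 35478] [-201.3  452.6   10. ]
[301 207  18  14 211] [430.9  -6.5  10. ]
[325 185  14  11 131] [429.8 144.6  10. ]
[330 162  14  10 112] [370.7 284.1  10. ]
[249 247  14  12 138] [ 390.  -251.7   10. ]
```

```bash
python3 -m handwheel '[[0,-7,-14,-5,0,0,0],[0,-16,-32,0,0,0,0],[0,-16,-32,0,0,0,0],[0,-16,-32,0,0,0,0],[0,-16,-32,0,0,0,0],[0,-16,-32,0,0,0,0],[0,-16,-32,0,0,0,0],[0,-16,-32,0,0,0,0],[0,-16,-32,0,0,0,0],[0,-9,-16,20,0,0,0],[0,0,0,30,0,0,0],[0,0,0,30,0,0,0],[0,0,0,10,0,0,0],[0,0,0,0,0,0,0]]'
python3 - <<'E'
from h import *
go(417.2,-136,0,9)
E
```

```text
time_s: 14.63
eef_pos: [413.8, -134.7, 88.2]
tool_rot: [-179.8, 0.4, 9.0]
ft_force: [-0.1, -0.5, 0.5]
opening: 85.5
t 14.6 at [ 413.8 -134.7   88.2] rot [-179.8    0.4    9. ] F [-0.1 -0.5  0.5] open 85.5 q7 -73
  tool shift [ 3.8  2.2 88.2] norm 88.3
  turn(tool) [-0.2  0.4  0. ]
```

```bash
python3 -m handwheel '[[0,2.5,1.5,15,0,0,0],[0,0,0,25,0,0,0],[0,0,0,20,0,0,0],[0,0,0,10,0,0,0],[0,0,0,8,0,0,0],[0,0,0,5,0,0,0],[0,0,0,0,0,0,0],[0,0,0,0,0,0,0],[0,0,0,0,0,0,0]]'
python3 - <<'E'
from h import *
go(417.2,-136,1,9)
E
```

```text
time_s: 15.38
eef_pos: [420.8, -136.9, 9.1]
tool_rot: [179.9, -0.1, 9.0]
ft_force: [-0.4, -0.1, 0.2]
opening: 85.4
t 15.4 at [ 420.8 -136.9    9.1] rot [ 1.799e+02 -1.000e-01  9.000e+00] F [-0.4 -0.1  0.2] open 85.4 q7 -77
  tool shift [-3.4 -1.5  8.1] norm 8.9
  turn(tool) [ 0.1 -0.1 -0. ]
```

```bash
python3 -m handwheel '[[0,-3,-1.5,4,0,0,0],[0,0,0,4,0,0,0],[0,0,0,0,0,0,0],[0,0,0,0,0,0,0],[0,0,0,0,0,0,0]]'
python3 - <<'E'
from h import *
go(417.2,-136,1,9)
E
```

```text
time_s: 15.8
eef_pos: [416.8, -135.6, 0.3]
tool_rot: [180.0, -0.0, 9.0]
ft_force: [0.2, -0.3, -0.4]
opening: 85.1
t 15.8 at [ 4.168e+02 -1.356e+02  3.000e-01] rot [180.  -0.   9.] F [ 0.2 -0.3 -0.4] open 85.1 q7 -78
  tool shift [ 0.4  0.5 -0.7] norm 0.9
  turn(tool) [ 0. -0. -0.]
```

```bash
python3 -m handwheel '[[40,0,0,0,0,0,0],[60,0,0,0,0,0,0],[80,0,0,0,0,0,0],[255,0,0,0,0,0,0],[255,0,0,0,0,0,0],[255,0,0,0,0,0,0],[255,0,0,0,0,0,0]]' 70
python3 -m handwheel '[[255,0,0,-6,0,0,0],[255,0,0,-15,0,0,0],[255,0,0,-30,0,0,0],[255,0,0,-35,0,0,0],[255,0,0,-35,0,0,0],[255,0,0,-20,0,0,0],[255,0,0,0,0,0,0]]'
python3 - <<'E'
from h import *
go(669.2,25.3,141,9)
E
```

```text
time_s: 16.38
eef_pos: [417.3, -136.3, 1.4]
tool_rot: [179.9, -0.0, 9.0]
ft_force: [-1.9, -1.2, 10.5]
opening: 63.5
time_s: 16.97
eef_pos: [419.5, -136.2, 145.2]
tool_rot: [179.8, -0.4, 9.0]
ft_force: [0.7, -0.7, -5.0]
opening: 63.5
t 17.0 at [ 419.5 -136.2  145.2] rot [179.8  -0.4   9. ] F [ 0.7 -0.7 -5. ] open 63.5 q7 -71
  tool shift [ 271.8 -120.6    5.7] norm 297.4
  turn(tool) [ 0.2 -0.4 -0. ]
```

```bash
python3 -m handwheel '[[255,10,-4,0,0,0,0],[255,27,-12,0,0,0,0],[255,34,-15,0,0,0,0],[255,34,-15,0,0,0,0],[255,34,-15,0,0,0,0],[255,34,-15,0,0,0,0],[255,34,-15,0,0,0,0],[255,34,-15,0,0,0,0],[255,20,-10,0,0,0,0],[255,10,-5,0,0,0,0],[255,0,0,20,0,0,0],[255,0,0,20,0,0,0],[255,0,0,15,0,0,0],[255,0,0,0,0,0,0],[255,0,0,0,0,0,0],[255,0,0,0,0,0,0],[255,0,0,0,0,0,0]]'
python3 - <<'E'
from h import *
go(669.2,25.3,68,9)
E
```

```text
time_s: 18.38
eef_pos: [666.2, 26.4, 87.1]
tool_rot: [180.0, -0.1, 9.0]
ft_force: [0.2, -0.0, -4.7]
opening: 63.4
t 18.4 at [666.2  26.4  87.1] rot [ 1.8e+02 -1.0e-01  9.0e+00] F [ 0.2 -0.  -4.7] open 63.4 q7 -97
  tool shift [ 2.8  1.6 19.1] norm 19.4
  turn(tool) [ 0.  -0.1 -0. ]
```

```bash
python3 -m handwheel '[[255,3,1.5,6,0,0,0],[255,0,0,6,0,0,0],[255,0,0,4,0,0,0],[255,0,0,2,0,0,0],[255,0,0,0,0,0,0],[255,0,0,0,0,0,0],[255,0,0,0,0,0,0],[255,0,0,0,0,0,0]]'
python3 - <<'E'
from h import *
go(669.2,25.3,68,9)
E
```

```text
time_s: 19.05
eef_pos: [668.7, 25.3, 68.3]
tool_rot: [180.0, -0.0, 9.0]
ft_force: [0.1, -1.3, -6.0]
opening: 63.4
t 19.1 at [668.7  25.3  68.3] rot [180.  -0.   9.] F [ 0.1 -1.3 -6. ] open 63.4 q7 -97
  tool shift [0.5 0.1 0.3] norm 0.6
  turn(tool) [ 0. -0. -0.]
```

```bash
python3 -m handwheel '[[255,0.5,0,1,0,0,0],[255,0,0,0,0,0,0],[255,0,0,0,0,0,0],[60,0,0,0,0,0,0],[40,0,0,0,0,0,0],[20,0,0,0,0,0,0],[0,0,0,0,0,0,0],[0,0,0,0,0,0,0],[0,0,0,0,0,0,0],[0,0,0,-10,0,0,0],[0,0,0,-25,0,0,0],[0,0,0,-35,0,0,0],[0,0,0,-35,0,0,0],[0,0,0,-15,0,0,0]]'
python3 - <<'E'
from h import *
go(428.4,-5.1,180,9)
E
```

```text
time_s: 20.22
eef_pos: [671.9, 25.9, 193.7]
tool_rot: [180.0, -0.5, 9.0]
ft_force: [0.5, 0.7, -0.1]
opening: 85.4
t 20.2 at [671.9  25.9 193.7] rot [180.   -0.5   9. ] F [ 0.5  0.7 -0.1] open 85.4 q7 -95
  tool shift [-245.4   -7.4   11.6] norm 245.8
  turn(tool) [ 0.  -0.5 -0. ]
```

Back to the second 66.

```bash
python3 -m handwheel '[[0,-15,0,0,0,0,0],[0,-35,-1,0,0,0,0],[0,-35,-1,0,0,0,0],[0,-35,-1,0,0,0,0],[0,-35,-1,0,0,0,0],[0,-35,-1,0,0,0,0],[0,-30,-1,10,0,0,0],[0,-20,-1,30,0,0,0],[0,-5,0,35,0,0,0],[0,0,0,35,0,0,0],[0,0,0,20,0,0,0],[0,0,0,10,0,0,0],[0,0,0,0,0,0,0],[0,0,0,0,0,0,0],[0,0,0,0,0,0,0],[0,0,0,0,0,0,0]]'
python3 w.py c
python3 - <<'E'
from h import *
c=load('ct.png')
go(428.4,-5.1,1,9)
cv2.imwrite('pics/ctz.png',cv2.convertScaleAbs(cv2.resize(c['image'][85:190,250:360],None,fx=5,fy=5,interpolation=cv2.INTER_CUBIC),alpha=1.8))
E
```

```text
time_s: 21.55
eef_pos: [427.7, -6.0, 48.8]
tool_rot: [180.0, -0.2, 9.0]
ft_force: [0.8, -0.7, 0.1]
opening: 85.5
[218. 242.] c 369.3 282.3 enc 369.1 282.2 2r 55.9 deq 52.4
[400.1 232.4] c 387.6 -249.2 enc 387.6 -249.2 2r 45.6 deq 42.5
[177.3 231.2] c 403.1 401.7 enc 403.4 401.9 2r 67.9 deq 60.6
[452.9 221.2] c 416.8 -402.1 enc 417.4 -404.6 2r 68.0 deq 53.9
[265.3 220.7] c 428.6 143.5 enc 428.6 143.5 2r 55.3 deq 52.3
[474.7 213.7] c 437.2 -465.5 enc 437.5 -473.7 2r 62.5 deq 44.9
[315.6 229.8] c 401.1 0.0 enc 394.8 -2.5 2r 230.9 deq 172.0
wedge? ((666.8527221679688, 30.81209373474121), (56.24054718017578, 65.61348724365234), 89.03778839111328) [[634.0, 3.0], [699.0, 2.0], [700.0, 58.0], [635.0, 59.0]]
t 21.6 at [427.2  -6.1  48.4] rot [ 1.8e+02 -1.0e-01  9.0e+00] F [-1.2  0.1  0.2] open 85.3 q7 -95
  tool shift [ 1.2 -0.8 47.4] norm 47.4
  turn(tool) [ 0.  -0.1 -0. ]
```

View pics/ctz.png

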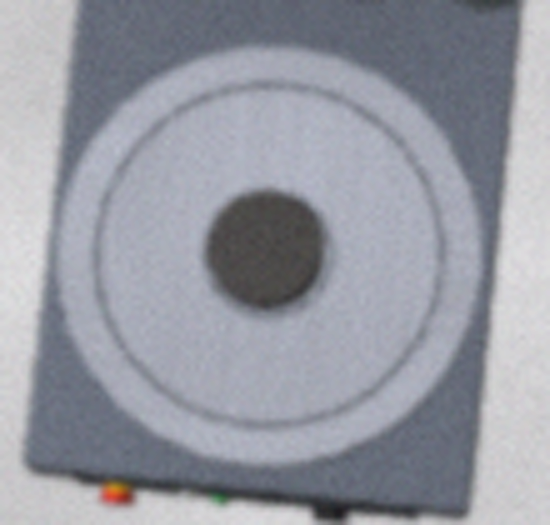

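```bash
cat >> m.py <<'E'
def stackc(f,ztop,thr=75,half=22):
    c=load(f); u,v=np.round(proj(c,[669.2,25.3,ztop])).astype(int)
    print(f,end=' '); blobs(c,(u-half,v-half,u+half,v+half),ztop,thr)
E
python3 -c "
from m import *
stackc('ct.png',86)"
python3 -m handwheel '[[0,1,-0.7,15,0,0,0],[0,0,0,15,0,0,0],[0,0,0,10,0,0,0],[0,0,0,7,0,0,0],[0,0,0,0,0,0,0],[0,0,0,0,0,0,0],[0,0,0,0,0,0,0],[0,0,0,0,0,0,0]]'
```

```text
ct.png [302.9 135. ] c 666.2 25.9 enc 666.3 25.4 2r 70.5 deq 67.5
time_s: 22.32
eef_pos: [427.6, -5.2, 0.9]
tool_rot: [180.0, -0.1, 9.0]
ft_force: [-0.8, -0.3, 0.9]
opening: 85.2
```

```bash
python3 -m handwheel '[[40,0,0,0,0,0,0],[60,0,0,0,0,0,0],[80,0,0,0,0,0,0],[255,0,0,0,0,0,0],[255,0,0,0,0,0,0],[255,0,0,0,0,0,0],[255,0,0,0,0,0,0]]' 70
python3 -m handwheel '[[255,0,0,-6,0,0,0],[255,0,0,-15,0,0,0],[255,0,0,-30,0,0,0],[255,0,0,-35,0,0,0],[255,0,0,-35,0,0,0],[255,0,0,-25,0,0,0],[255,0,0,-10,0,0,0],[255,0,0,0,0,0,0]]'
python3 - <<'E'
from h import *
go(669.2,25.3,150,9)
E
```

```text
time_s: 22.9
eef_pos: [427.5, -5.7, 1.6]
tool_rot: [179.9, -0.0, 9.0]
ft_force: [-3.5, -0.9, 12.9]
opening: 63.7
time_s: 23.57
eef_pos: [428.1, -5.3, 157.9]
tool_rot: [179.9, -0.2, 9.0]
ft_force: [0.4, -0.3, -5.8]
opening: 63.6
t 23.6 at [428.1  -5.3 157.9] rot [179.9  -0.2   9. ] F [ 0.4 -0.3 -5.8] open 63.6 q7 -89
  tool shift [242.9   7.4   8.9] norm 243.2
  turn(tool) [ 0.1 -0.2 -0. ]
```

```bash
python3 -m handwheel '[[255,10,0,0,0,0,0],[255,25,1,0,0,0,0],[255,35,1,0,0,0,0],[255,35,1,0,0,0,0],[255,35,1,0,0,0,0],[255,35,1,0,0,0,0],[255,34,1,0,0,0,0],[255,20,1,0,0,0,0],[255,10,0.4,0,0,0,0],[255,3,0,15,0,0,0],[255,0,0,20,0,0,0],[255,0,0,15,0,0,0],[255,0,0,0,0,0,0],[255,0,0,0,0,0,0],[255,0,0,0,0,0,0],[255,0,0,0,0,0,0],[255,0,0,0,0,0,0]]'
python3 - <<'E'
from h import *
go(668.6,25.3,88,9)
E
```

```text
time_s: 24.98
eef_pos: [667.9, 25.4, 107.4]
tool_rot: [180.0, -0.1, 9.0]
ft_force: [-0.7, -0.1, -5.7]
opening: 62.9
t 25.0 at [667.9  25.4 107.4] rot [ 1.8e+02 -1.0e-01  9.0e+00] F [-0.7 -0.1 -5.7] open 62.9 q7 -97
  tool shift [ 0.6  0.2 19.4] norm 19.4
  turn(tool) [ 0.  -0.1 -0. ]
```

```bash
python3 -m handwheel '[[255,0.5,0,6,0,0,0],[255,0,0,6,0,0,0],[255,0,0,4,0,0,0],[255,0,0,2.5,0,0,0],[255,0,0,0,0,0,0],[255,0,0,0,0,0,0],[255,0,0,0,0,0,0],[255,0,0,0,0,0,0]]'
python3 - <<'E'
from h import *
go(668.6,25.3,88,9)
E
```

```text
time_s: 25.65
eef_pos: [667.5, 25.3, 87.9]
tool_rot: [180.0, 0.0, 9.0]
ft_force: [-0.5, -0.2, -2.9]
opening: 63.0
t 25.6 at [667.5  25.3  87.9] rot [180.   0.   9.] F [-0.5 -0.2 -2.9] open 63.0 q7 -97
  tool shift [ 1.   0.2 -0.1] norm 1.1
  turn(tool) [ 0.  0. -0.]
```

```bash
python3 -m handwheel '[[255,1,0,0.3,0,0,0],[255,0,0,0.3,0,0,0],[255,0,0,0,0,0,0],[60,0,0,0,0,0,0],[40,0,0,0,0,0,0],[20,0,0,0,0,0,0],[0,0,0,0,0,0,0],[0,0,0,0,0,0,0],[0,0,0,0,0,0,0],[0,0,0,-10,0,0,0],[0,0,0,-25,0,0,0],[0,0,0,-35,0,0,0],[0,0,0,-35,0,0,0],[0,0,0,-15,0,0,0]]'
python3 - <<'E'
from h import *
go(428.5,143.5,200,30)
E
```

```text
time_s: 26.82
eef_pos: [671.2, 26.2, 213.6]
tool_rot: [180.0, -0.5, 9.0]
ft_force: [0.9, -0.0, 1.5]
opening: 85.1
t 26.8 at [671.2  26.2 213.6] rot [180.   -0.5   9. ] F [ 0.9 -0.   1.5] open 85.1 q7 -95
  tool shift [-221.5 -153.8   11.6] norm 269.9
  turn(tool) [  0.1  -0.5 -21. ]
```

```bash
python3 -m handwheel '[[0,-12,-8,0,0,0,0],[0,-28,-19.5,0,0,0,0],[0,-28,-19.5,0,0,0,0],[0,-28,-19.5,0,0,0,0],[0,-28,-19.5,0,0,0,0],[0,-28,-19.5,0,0,0,0],[0,-28,-19.5,10,0,0,0],[0,-26,-18,25,0,0,0],[0,-14,-9,35,0,0,0],[0,0,0,35,0,0,0],[0,0,0,35,0,0,0],[0,0,0,15,0,0,0],[0,0,0,0,0,0,0],[0,0,0,0,0,0,0],[0,0,0,0,0,0,0],[0,0,0,0,0,0,0]]'
python3 w.py d
python3 - <<'E'
from m import *
stackc('dt.png',106)
go(428.5,143.5,1,9)
E
```

```text
time_s: 28.15
eef_pos: [429.3, 141.9, 54.0]
tool_rot: [-180.0, -0.2, 9.0]
ft_force: [0.5, -0.1, -0.1]
opening: 85.3
[400.2 232.2] c 387.6 -249.2 enc 387.8 -249.3 2r 45.5 deq 42.4
[177.3 231.2] c 403.1 401.7 enc 403.4 401.9 2r 67.9 deq 60.6
[452.9 221.1] c 416.9 -401.9 enc 417.4 -404.4 2r 67.6 deq 53.7
[474.7 213.7] c 437.2 -465.5 enc 437.5 -473.7 2r 62.5 deq 44.9
[248.9 232.1] c 401.9 199.8 enc 389.4 191.6 2r 252.4 deq 193.5
wedge? ((668.3417358398438, 30.808502197265625), (56.28337478637695, 74.1222152709961), 89.03778839111328) [[631.0, 3.0], [705.0, 2.0], [706.0, 58.0], [632.0, 60.0]]
dt.png [302.5 133.9] c 664.7 25.6 enc 664.4 26.6 2r 75.2 deq 69.3
t 28.2 at [428.9 141.6  53.6] rot [-180.    -0.2    9. ] F [ 0.3  0.3 -0.1] open 85.2 q7 -117
  tool shift [-0.3 -1.9 52.6] norm 52.7
  turn(tool) [-0.  -0.2 -0. ]
```

View pics/dtc.png

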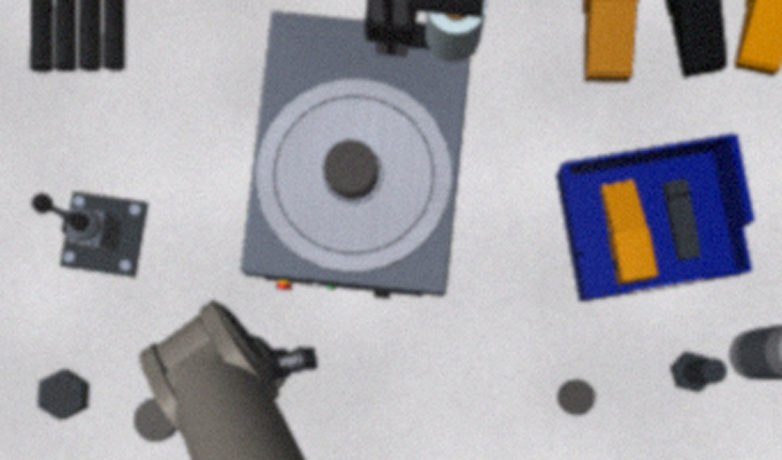

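```bash
python3 -m handwheel '[[0,0,-2,15,0,0,0],[0,0,0,20,0,0,0],[0,0,0,12,0,0,0],[0,0,0,6,0,0,0],[0,0,0,0,0,0,0],[0,0,0,0,0,0,0],[0,0,0,0,0,0,0],[0,0,0,0,0,0,0]]'
python3 - <<'E'
from m import *
go(428.5,143.5,1,9)
c=snap('scene','e.png'); cv2.imwrite('pics/ec.png',cv2.convertScaleAbs(cv2.resize(c['image'][130:270,260:440],None,fx=4,fy=4,interpolation=cv2.INTER_CUBIC),alpha=1.8))
E
```

```text
time_s: 28.92
eef_pos: [428.1, 143.5, 0.1]
tool_rot: [-180.0, -0.1, 9.0]
ft_force: [-0.4, -0.1, -0.0]
opening: 85.2
t 28.9 at [4.281e+02 1.435e+02 1.000e-01] rot [-1.8e+02 -1.0e-01  9.0e+00] F [-0.4 -0.1 -0. ] open 85.2 q7 -121
  tool shift [ 0.4  0.1 -0.9] norm 1.0
  turn(tool) [-0.  -0.1 -0. ]
```

View pics/ec.png

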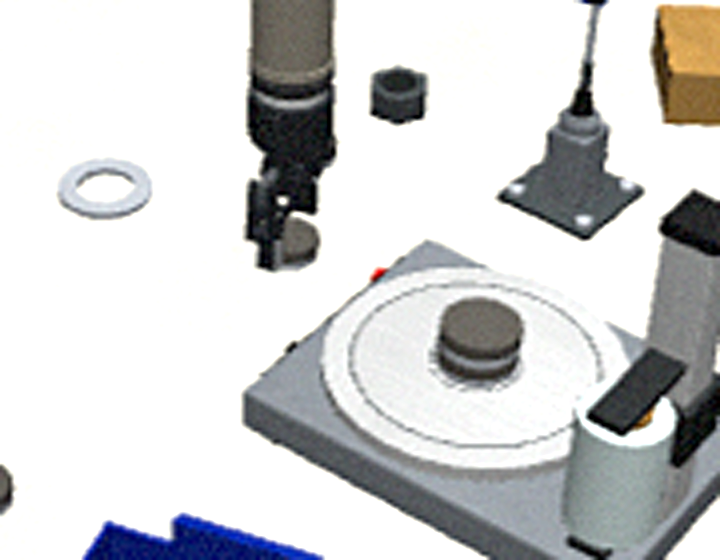

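```bash
python3 -m handwheel '[[50,0,0,0,0,0,0],[80,0,0,0,0,0,0],[100,0,0,0,0,0,0],[255,0,0,0,0,0,0],[255,0,0,0,0,0,0],[255,0,0,0,0,0,0],[255,0,0,0,0,0,0]]' 70
python3 -m handwheel '[[255,0,0,-6,0,0,0],[255,0,0,-15,0,0,0],[255,0,0,-30,0,0,0],[255,0,0,-35,0,0,0],[255,0,0,-35,0,0,0],[255,0,0,-35,0,0,0],[255,0,0,-15,0,0,0],[255,0,0,0,0,0,0]]'
python3 - <<'E'
from h import *
go(669.0,25.3,165,9)
E
```

```text
time_s: 29.55
eef_pos: [427.5, 143.4, 0.0]
tool_rot: [180.0, -0.0, 9.0]
ft_force: [-2.5, -0.4, 9.4]
opening: 53.9
time_s: 30.22
eef_pos: [429.6, 144.2, 173.8]
tool_rot: [-180.0, -0.5, 9.0]
ft_force: [-0.4, 0.2, -3.2]
opening: 53.6
t 30.2 at [429.6 144.2 173.8] rot [-180.    -0.5    9. ] F [-0.4  0.2 -3.2] open 53.6 q7 -109
  tool shift [217.9 154.8  10.4] norm 267.4
  turn(tool) [-0.  -0.5 -0. ]
```

```bash
python3 -m handwheel '[[255,9,6,0,0,0,0],[255,20,14,0,0,0,0],[255,28,20,0,0,0,0],[255,28,20,0,0,0,0],[255,28,20,0,0,0,0],[255,28,20,0,0,0,0],[255,28,20,0,0,0,0],[255,22,16,0,0,0,0],[255,14,10,0,0,0,0],[255,8,6,0,0,0,0],[255,4,3,15,0,0,0],[255,0,0,20,0,0,0],[255,0,0,7,0,0,0],[255,0,0,0,0,0,0],[255,0,0,0,0,0,0],[255,0,0,0,0,0,0],[255,0,0,0,0,0,0],[255,0,0,0,0,0,0]]' 90
python3 - <<'E'
from h import *
go(668.2,25.3,107,9)
E
```

```text
time_s: 31.72
eef_pos: [666.4, 24.4, 129.4]
tool_rot: [180.0, -0.1, 9.0]
ft_force: [0.4, 1.2, -3.2]
opening: 52.8
t 31.7 at [666.4  24.4 129.4] rot [ 1.8e+02 -1.0e-01  9.0e+00] F [ 0.4  1.2 -3.2] open 52.8 q7 -97
  tool shift [ 1.9 -0.6 22.4] norm 22.5
  turn(tool) [ 0.  -0.1  0. ]
```

```bash
python3 -m handwheel '[[255,2,-0.5,7,0,0,0],[255,0,0,7,0,0,0],[255,0,0,5,0,0,0],[255,0,0,3,0,0,0],[255,0,0,0,0,0,0],[255,0,0,0,0,0,0],[255,0,0,0,0,0,0],[255,0,0,0,0,0,0]]'
python3 - <<'E'
from h import *
go(668.2,25.3,107,9)
E
```

```text
time_s: 32.38
eef_pos: [667.5, 24.9, 106.4]
tool_rot: [180.0, 0.0, 9.0]
ft_force: [-3.0, -0.2, 2.0]
opening: 53.0
t 32.4 at [667.5  24.9 106.4] rot [180.   0.   9.] F [-3.  -0.2  2. ] open 53.0 q7 -97
  tool shift [ 0.7 -0.3 -0.6] norm 1.0
  turn(tool) [ 0.  0. -0.]
```

```bash
python3 -m handwheel '[[255,0.7,-0.3,-0.4,0,0,0],[255,0,0,0,0,0,0],[255,0,0,0,0,0,0],[90,0,0,0,0,0,0],[70,0,0,0,0,0,0],[50,0,0,0,0,0,0],[0,0,0,0,0,0,0],[0,0,0,0,0,0,0],[0,0,0,0,0,0,0],[0,0,0,-10,0,0,0],[0,0,0,-25,0,0,0],[0,0,0,-35,0,0,0],[0,0,0,-30,0,0,0],[0,0,0,-5,0,0,0]]' 70
python3 - <<'E'
from h import *
go(369.3,282.3,220,9)
E
```

```text
time_s: 33.55
eef_pos: [672.0, 26.1, 219.3]
tool_rot: [180.0, -0.7, 9.0]
ft_force: [0.3, -0.1, 0.6]
opening: 85.5
t 33.5 at [672.   26.1 219.3] rot [180.   -0.7   9. ] F [ 0.3 -0.1  0.6] open 85.5 q7 -95
  tool shift [-258.9 -300.3   -4. ] norm 396.5
  turn(tool) [ 0.  -0.7 -0. ]
```

```bash
python3 -m handwheel '[[0,-10,-12,0,0,0,0],[0,-24,-28,0,0,0,0],[0,-24,-28,0,0,0,0],[0,-24,-28,0,0,0,0],[0,-24,-28,0,0,0,0],[0,-24,-28,0,0,0,0],[0,-24,-28,0,0,0,0],[0,-24,-28,0,0,0,0],[0,-24,-28,0,0,0,0],[0,-24,-28,0,0,0,0],[0,-22,-25,15,0,0,0],[0,-10,-11,30,0,0,0],[0,0,0,35,0,0,0],[0,0,0,35,0,0,0],[0,0,0,30,0,0,0],[0,0,0,15,0,0,0],[0,0,0,0,0,0,0],[0,0,0,0,0,0,0],[0,0,0,0,0,0,0],[0,0,0,0,0,0,0]]'
python3 w.py f
python3 - <<'E'
from m import *
stackc('ft.png',126)
go(369.3,282.3,1,9)
c=load('fs.png'); cv2.imwrite('pics/fsc.png',cv2.convertScaleAbs(cv2.resize(c['image'][130:270,260:440],None,fx=4,fy=4,interpolation=cv2.INTER_CUBIC),alpha=1.8))
E
```

```text
time_s: 35.22
eef_pos: [367.9, 282.3, 53.2]
tool_rot: [-179.9, -0.2, 9.0]
ft_force: [0.1, 0.5, 0.8]
opening: 85.2
[400.2 232.2] c 387.6 -249.2 enc 387.8 -249.3 2r 45.5 deq 42.4
[189.8 243.9] c 365.7 374.6 enc 350.2 356.8 2r 257.1 deq 156.7
[452.9 221.2] c 416.8 -401.9 enc 417.4 -404.4 2r 67.6 deq 53.8
[474.7 213.7] c 437.3 -465.5 enc 437.6 -474.7 2r 61.9 deq 44.8
wedge? ((669.7243041992188, 30.785282135009766), (56.28337478637695, 71.35675811767578), 89.03778839111328) [[634.0, 3.0], [705.0, 2.0], [706.0, 58.0], [635.0, 60.0]]
ft.png [302.5 133.9] c 660.3 24.4 enc 660.4 24.2 2r 74.3 deq 68.4
t 35.3 at [367.7 281.9  53. ] rot [-180.    -0.2    9. ] F [ 0.5 -0.3 -0.5] open 85.5 q7 -139
  tool shift [ 1.5 -0.1 52. ] norm 52.0
  turn(tool) [-0.  -0.2 -0. ]
```

View pics/fsc.png

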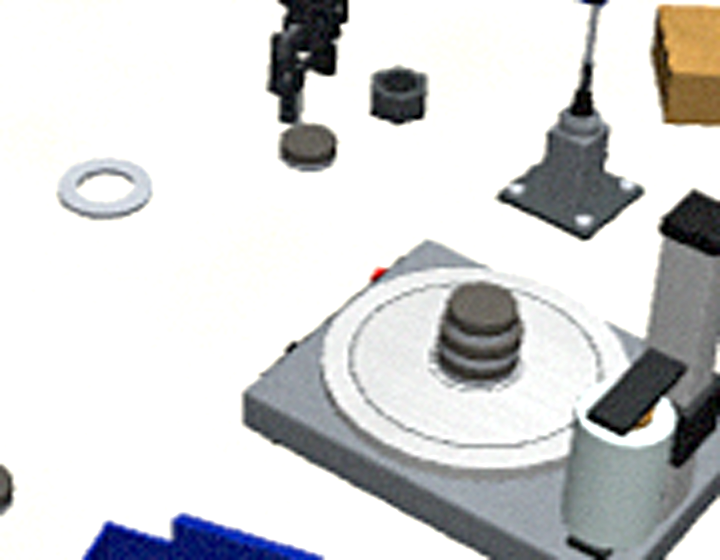

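```bash
python3 -m handwheel '[[0,1,0,15,0,0,0],[0,0,0,20,0,0,0],[0,0,0,12,0,0,0],[0,0,0,5.5,0,0,0],[0,0,0,0,0,0,0],[0,0,0,0,0,0,0],[0,0,0,0,0,0,0],[0,0,0,0,0,0,0]]'
```

```text
time_s: 35.98
eef_pos: [368.2, 281.9, -0.2]
tool_rot: [-180.0, -0.1, 9.0]
ft_force: [0.2, -0.6, 0.2]
opening: 85.6
```

```bash
python3 -m handwheel '[[50,1,0,0,0,0,0],[80,0,0,-0.7,0,0,0],[100,0,0,0,0,0,0],[255,0,0,0,0,0,0],[255,0,0,0,0,0,0],[255,0,0,0,0,0,0],[255,0,0,0,0,0,0]]' 80
python3 -m handwheel '[[255,0,0,-6,0,0,0],[255,0,0,-15,0,0,0],[255,0,0,-30,0,0,0],[255,0,0,-35,0,0,0],[255,0,0,-35,0,0,0],[255,0,0,-35,0,0,0],[255,0,0,-30,0,0,0],[255,0,0,-5,0,0,0],[255,0,0,0,0,0,0]]'
python3 - <<'E'
from h import *
go(668.8,25.3,185,9)
E
```

```text
time_s: 36.57
eef_pos: [369.2, 282.5, 1.0]
tool_rot: [-180.0, -0.1, 9.0]
ft_force: [-2.2, -0.7, 10.0]
opening: 53.3
time_s: 37.32
eef_pos: [369.5, 282.0, 192.3]
tool_rot: [-180.0, -0.2, 9.0]
ft_force: [0.5, -0.6, -4.1]
opening: 53.2
t 37.3 at [369.5 282.  192.3] rot [-180.    -0.2    9. ] F [ 0.5 -0.6 -4.1] open 53.2 q7 -129
  tool shift [255.6 300.3   8.1] norm 394.4
  turn(tool) [-0.  -0.2 -0. ]
```

```bash
python3 -m handwheel '[[255,8,10,0,0,0,0],[255,18,21,0,0,0,0],[255,24,28,0,0,0,0],[255,24,28,0,0,0,0],[255,24,28,0,0,0,0],[255,24,28,0,0,0,0],[255,24,28,0,0,0,0],[255,24,28,0,0,0,0],[255,24,28,0,0,0,0],[255,24,28,0,0,0,0],[255,18,21,0,0,0,0],[255,10,12,0,0,0,0],[255,8,10,10,0,0,0],[255,2,2,15,0,0,0],[255,0,0,15,0,0,0],[255,0,0,0,0,0,0],[255,0,0,0,0,0,0],[255,0,0,0,0,0,0],[255,0,0,0,0,0,0],[255,0,0,0,0,0,0]]'
python3 - <<'E'
from h import *
go(669,25.3,127.7,9)
E
```

```text
time_s: 38.98
eef_pos: [668.7, 25.9, 151.8]
tool_rot: [180.0, -0.1, 9.0]
ft_force: [0.6, -0.3, -2.8]
opening: 53.4
t 39.0 at [668.7  25.9 151.8] rot [ 1.8e+02 -1.0e-01  9.0e+00] F [ 0.6 -0.3 -2.8] open 53.4 q7 -97
  tool shift [ 0.1  0.6 24.1] norm 24.1
  turn(tool) [ 0.  -0.1  0. ]
```

```bash
python3 -m handwheel '[[255,0,0.6,7,0,0,0],[255,0,0,7,0,0,0],[255,0,0,5,0,0,0],[255,0,0,3.5,0,0,0],[255,0,0,0,0,0,0],[255,0,0,0,0,0,0],[255,0,0,0,0,0,0],[255,0,0,0,0,0,0]]'
python3 - <<'E'
from h import *
go(669,25.3,127.7,9)
E
```

```text
time_s: 39.65
eef_pos: [668.5, 24.7, 128.3]
tool_rot: [180.0, -0.0, 9.0]
ft_force: [0.6, -0.6, -3.1]
opening: 52.9
t 39.6 at [668.5  24.7 128.3] rot [180.  -0.   9.] F [ 0.6 -0.6 -3.1] open 52.9 q7 -97
  tool shift [ 0.6 -0.5  0.6] norm 0.9
  turn(tool) [ 0. -0. -0.]
```

```bash
python3 -m handwheel '[[255,0.6,-0.5,0.7,0,0,0],[255,0,0,0.3,0,0,0],[255,0,0,0,0,0,0],[255,0,0,0,0,0,0],[90,0,0,0,0,0,0],[70,0,0,0,0,0,0],[50,0,0,0,0,0,0],[0,0,0,0,0,0,0],[0,0,0,0,0,0,0],[0,0,0,0,0,0,0],[0,0,0,-10,0,0,0],[0,0,0,-25,0,0,0],[0,0,0,-35,0,0,0],[0,0,0,-20,0,0,0],[0,0,0,0,0,0,0]]' 70
python3 - <<'E'
from h import *
go(387.6,-249.1,210,9)
E
```

```text
time_s: 40.9
eef_pos: [672.4, 26.1, 224.4]
tool_rot: [179.9, -0.6, 9.0]
ft_force: [-1.0, 0.4, 0.5]
opening: 85.4
t 40.9 at [672.4  26.1 224.4] rot [179.9  -0.6   9. ] F [-1.   0.4  0.5] open 85.4 q7 -96
  tool shift [-324.4  227.3   11. ] norm 396.3
  turn(tool) [ 0.1 -0.6 -0. ]
```

```bash
python3 -m handwheel '[[0,-13,9,0,0,0,0],[0,-29,20.5,0,0,0,0],[0,-29,20.5,0,0,0,0],[0,-29,20.5,0,0,0,0],[0,-29,20.5,0,0,0,0],[0,-29,20.5,0,0,0,0],[0,-29,20.5,0,0,0,0],[0,-29,20.5,0,0,0,0],[0,-29,20.5,0,0,0,0],[0,-29,20.5,0,0,0,0],[0,-29,20.5,10,0,0,0],[0,-20,13.5,25,0,0,0],[0,0,0,35,0,0,0],[0,0,0,35,0,0,0],[0,0,0,30,0,0,0],[0,0,0,20,0,0,0],[0,0,0,0,0,0,0],[0,0,0,0,0,0,0],[0,0,0,0,0,0,0],[0,0,0,0,0,0,0]]'
python3 w.py g
python3 - <<'E'
from m import *
go(387.6,-249.1,1,9)
c=load('gs.png'); cv2.imwrite('pics/gsc.png',cv2.convertScaleAbs(cv2.resize(c['image'][130:290,230:440],None,fx=3.7,fy=3.7,interpolation=cv2.INTER_CUBIC),alpha=1.8))
E
```

```text
time_s: 42.57
eef_pos: [387.0, -250.7, 64.1]
tool_rot: [179.9, -0.2, 9.0]
ft_force: [0.2, -0.3, -0.3]
opening: 85.3
[177.3 231.1] c 403.1 401.6 enc 403.4 401.9 2r 67.9 deq 60.7
[424.8 236.6] c 373.8 -326.9 enc 394.7 -313.9 2r 254.6 deq 173.8
[474.7 213.7] c 437.2 -465.5 enc 437.5 -473.7 2r 62.5 deq 44.9
wedge? ((671.1735229492188, 30.760942459106445), (56.28337478637695, 74.25566101074219), 89.03778839111328) [[634.0, 3.0], [708.0, 2.0], [709.0, 58.0], [635.0, 60.0]]
t 42.7 at [ 386.7 -250.6   63.9] rot [ 1.799e+02 -1.000e-01  9.000e+00] F [-0.7 -0.3 -0.1] open 85.5 q7 -59
  tool shift [ 1.  -1.5 62.9] norm 62.9
  turn(tool) [ 0.1 -0.1 -0. ]
```

View pics/gsc.png

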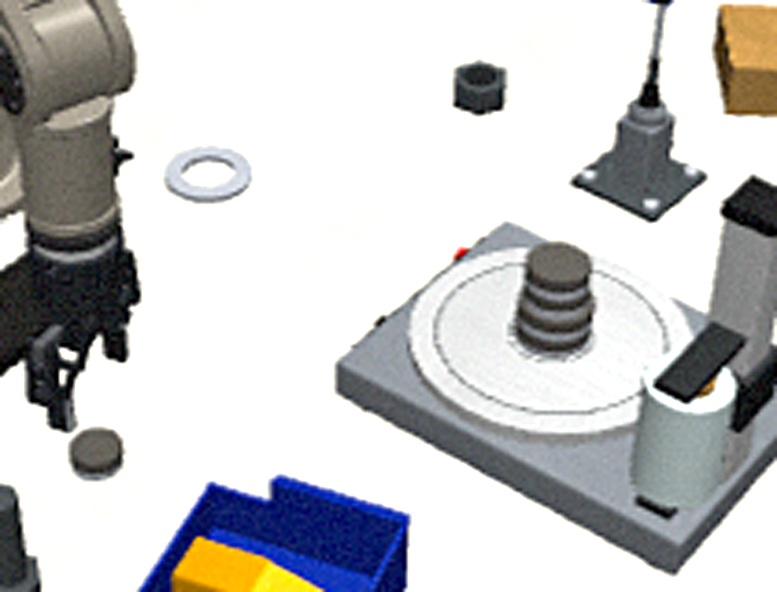

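Run:
```python
from m import *
c=load('gs.png')
for z in(66,86,106,126,146): print(z,np.round(proj(c,[669.2,25.3,z]),1), ((proj(c,[669.2,25.3,z])[0]-230)*3.7).round(0))
u,v=np.round(proj(c,[669.2,25.3,146])).astype(int)
g=c['image'].max(2); 
for r in range(v-8,v+40,3): 
    row=cv2.GaussianBlur(g,(3,3),0)[r,u-16:u+18]; i=np.where(row<85)[0]; print(r,(i.min()+i.max())/2+u-16 if len(i) else None, len(i))
g=cv2.GaussianBlur(c['image'],(3,3),0).max(2); n,l,st,ce=cv2.connectedComponentsWithStats((g<70).astype(np.uint8))
k=l[252,256]; print(st[k],onz(c,*ce[k],10))
```

```text
66 [378.1 219.9] 548.0
86 [378.6 215.1] 550.0
106 [379.2 210.2] 552.0
126 [379.7 205.3] 554.0
146 [380.2 200.2] 556.0
192 None 0
195 None 0
198 380.0 15
201 380.5 18
204 380.5 18
207 379.5 18
210 379.5 20
213 380.0 21
216 379.0 21
219 379.0 21
222 379.0 19
225 379.5 10
228 None 0
231 None 0
234 None 0
237 None 0
[249 247  14  12 141] [ 389.83477755 -251.68341914   10.        ]
```

```bash
python3 -m handwheel '[[0,1,-1.5,20,0,0,0],[0,0,0,20,0,0,0],[0,0,0,14,0,0,0],[0,0,0,7,0,0,0],[0,0,0,0,0,0,0],[0,0,0,0,0,0,0],[0,0,0,0,0,0,0],[0,0,0,0,0,0,0]]'
python3 - <<'E'
from m import *
go(387.6,-249.1,1,9)
E
```

```text
time_s: 43.33
eef_pos: [387.1, -248.8, 2.3]
tool_rot: [179.9, -0.1, 9.0]
ft_force: [0.3, 0.4, 0.4]
opening: 85.2
t 43.3 at [ 387.1 -248.8    2.3] rot [ 1.799e+02 -1.000e-01  9.000e+00] F [0.3 0.4 0.4] open 85.2 q7 -62
  tool shift [0.4 0.4 1.3] norm 1.4
  turn(tool) [ 0.1 -0.1 -0. ]
```

```bash
python3 -m handwheel '[[60,0.5,0,0,0,0,0],[100,0,0,0,0,0,0],[120,0,0,0,0,0,0],[255,0,0,0,0,0,0],[255,0,0,0,0,0,0],[255,0,0,0,0,0,0],[255,0,0,0,0,0,0]]' 80
python3 -m handwheel '[[255,0,0,-6,0,0,0],[255,0,0,-15,0,0,0],[255,0,0,-30,0,0,0],[255,0,0,-35,0,0,0],[255,0,0,-35,0,0,0],[255,0,0,-35,0,0,0],[255,0,0,-35,0,0,0],[255,0,0,-15,0,0,0],[255,0,0,0,0,0,0]]'
python3 - <<'E'
from h import *
go(669,25.3,200,9)
E
```

```text
time_s: 43.92
eef_pos: [387.4, -248.9, 2.3]
tool_rot: [179.9, -0.0, 9.0]
ft_force: [-1.1, -0.3, 8.8]
opening: 43.3
time_s: 44.67
eef_pos: [388.9, -249.2, 211.2]
tool_rot: [179.7, -0.3, 9.0]
ft_force: [1.0, 0.3, -2.7]
opening: 43.3
t 44.7 at [ 388.9 -249.2  211.2] rot [179.7  -0.3   9. ] F [ 1.   0.3 -2.7] open 43.3 q7 -55
  tool shift [ 319.5 -227.4   11.9] norm 392.4
  turn(tool) [ 0.3 -0.3 -0. ]
```

```bash
python3 -m handwheel '[[255,10,-7,0,0,0,0],[255,22,-16,0,0,0,0],[255,30,-21,0,0,0,0],[255,30,-21,0,0,0,0],[255,30,-21,0,0,0,0],[255,30,-21,0,0,0,0],[255,30,-21,0,0,0,0],[255,30,-21,0,0,0,0],[255,30,-21,0,0,0,0],[255,30,-21,0,0,0,0],[255,22,-16,0,0,0,0],[255,15,-11,0,0,0,0],[255,8,-6,10,0,0,0],[255,2,-3,15,0,0,0],[255,0,0,10,0,0,0],[255,0,0,0,0,0,0],[255,0,0,0,0,0,0],[255,0,0,0,0,0,0],[255,0,0,0,0,0,0],[255,0,0,0,0,0,0]]'
python3 - <<'E'
from h import *
go(669,25.3,148.6,9)
E
```

```text
time_s: 46.33
eef_pos: [666.7, 25.4, 173.3]
tool_rot: [180.0, -0.1, 8.9]
ft_force: [0.4, 0.7, -2.2]
opening: 43.3
t 46.3 at [666.7  25.4 173.3] rot [ 1.8e+02 -1.0e-01  8.9e+00] F [ 0.4  0.7 -2.2] open 43.3 q7 -97
  tool shift [ 2.2  0.4 24.7] norm 24.8
  turn(tool) [ 0.  -0.1 -0.1]
```

```bash
python3 -m handwheel '[[255,2.2,0.4,7,0,0,0],[255,0,0,7,0,0,0],[255,0,0,5,0,0,0],[255,0,0,4,0,0,0],[255,0,0,0,0,0,0],[255,0,0,0,0,0,0],[255,0,0,0,0,0,0],[255,0,0,0,0,0,0],[255,0,0,0,0,0,0]]'
python3 - <<'E'
from h import *
go(669,25.3,148.6,9)
E
```

```text
time_s: 47.08
eef_pos: [668.5, 25.8, 149.2]
tool_rot: [180.0, 0.0, 9.0]
ft_force: [0.4, 0.3, -2.6]
opening: 43.4
t 47.1 at [668.5  25.8 149.2] rot [180.   0.   9.] F [ 0.4  0.3 -2.6] open 43.4 q7 -98
  tool shift [0.4 0.6 0.6] norm 0.9
  turn(tool) [ 0.  0. -0.]
```

```bash
python3 -m handwheel '[[255,0.4,0.4,0.7,0,0,0],[255,0,0,0.3,0,0,0],[255,0,0,0,0,0,0],[255,0,0,0,0,0,0],[120,0,0,0,0,0,0],[105,0,0,0,0,0,0],[90,0,0,0,0,0,0],[60,0,0,0,0,0,0],[40,0,0,0,0,0,0],[40,0,0,0,0,0,0],[40,0,0,-10,0,0,0],[40,0,0,-25,0,0,0],[40,0,0,-35,0,0,0],[40,0,0,-35,0,0,0],[40,0,0,-30,0,0,0],[40,0,0,0,0,0,0]]' 70
python3 - <<'E'
from h import *
go(610.5,250,290,9)
E
```

```text
time_s: 48.42
eef_pos: [672.7, 26.5, 292.4]
tool_rot: [179.9, -0.8, 9.0]
ft_force: [1.5, -0.2, 0.0]
opening: 72.1
t 48.4 at [672.7  26.5 292.4] rot [179.9  -0.8   9. ] F [ 1.5 -0.2  0. ] open 72.1 q7 -95
  tool shift [ -26.6 -230.4    1.8] norm 232.0
  turn(tool) [ 0.1 -0.8 -0. ]
```

```bash
python3 -m handwheel '[[100,-1,-15,0,0,0,0],[255,-1,-32,0,0,0,0],[255,-1,-35,0,0,0,0],[255,-1,-35,0,0,0,0],[255,-2,-35,0,0,0,0],[255,-2,-35,0,0,0,0],[255,-1,-30,0,0,0,0],[255,0,-17,0,0,0,0],[255,0,0,0,0,0,0],[255,0,0,0,0,0,0],[255,0,0,0,0,0,0],[255,0,0,0,0,0,0]]' 30
python3 - <<'E'
from m import *
c=snap('top','ht.png'); s=snap('scene','hs.png')
cv2.imwrite('pics/htc.png',cv2.convertScaleAbs(cv2.resize(c['image'][80:260,150:370],None,fx=3.3,fy=3.3,interpolation=cv2.INTER_CUBIC),alpha=1.8))
cv2.imwrite('pics/hsc.png',cv2.convertScaleAbs(cv2.resize(s['image'][90:270,300:460],None,fx=3.3,fy=3.3,interpolation=cv2.INTER_CUBIC),alpha=1.8))
go(626.6,257,195,9)
E
```

```text
time_s: 49.42
eef_pos: [624.0, 253.2, 282.6]
tool_rot: [179.9, 0.1, 8.8]
ft_force: [-0.1, -0.8, -0.1]
opening: -0.1
t 49.5 at [624.1 253.4 283. ] rot [179.9   0.    8.8] F [ 0.7 -0.7 -0.6] open -0.2 q7 -117
  tool shift [ 3.  -3.3 88. ] norm 88.1
  turn(tool) [ 0.1  0.  -0.2]
```

View pics/htc.png

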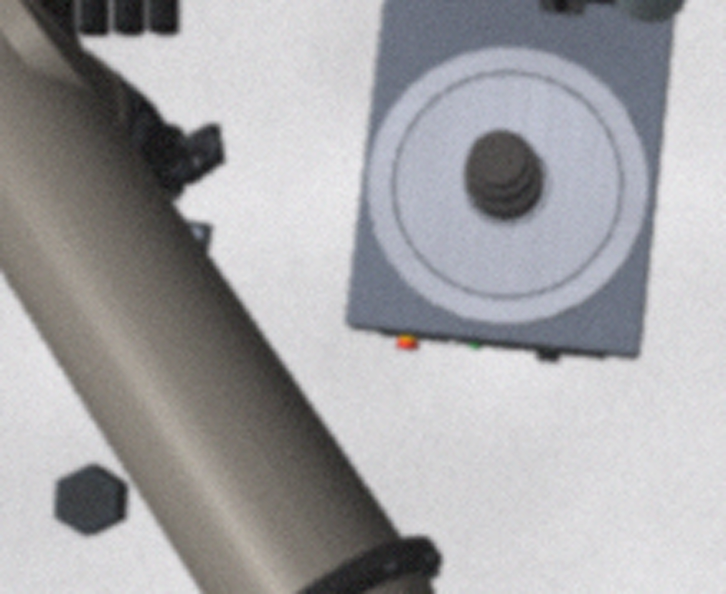

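View pics/hsc.png

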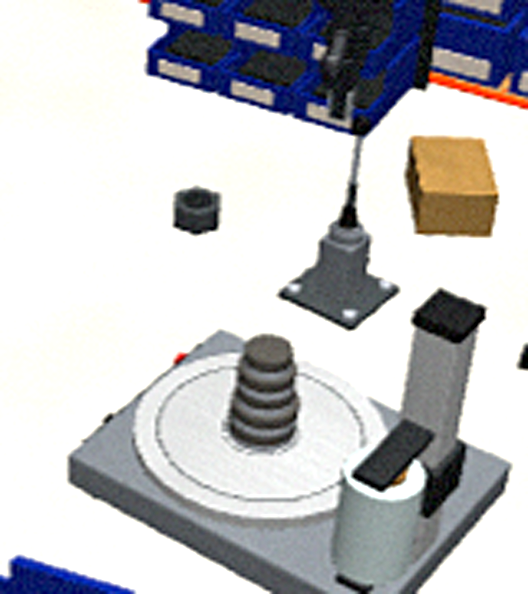

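```bash
python3 -m handwheel '[[255,3,-3,15,0,0,0],[255,0,0,30,0,0,0],[255,0,0,25,0,0,0],[255,0,0,12,0,0,0],[255,0,0,6,0,0,0],[255,0,0,0,0,0,0],[255,0,0,0,0,0,0],[255,0,0,0,0,0,0],[255,0,0,0,0,0,0]]'
python3 - <<'E'
from h import *
go(626.6-.156*30,257+.988*30,195,9)
go(611-.156*28,356+.988*28,195,9)
E
```

```text
time_s: 50.27
eef_pos: [627.0, 259.3, 197.0]
tool_rot: [-180.0, -0.2, 9.0]
ft_force: [-0.2, -0.5, -0.2]
opening: 0.0
t 50.3 at [627.  259.3 197. ] rot [-180.    -0.2    9. ] F [-0.2 -0.5 -0.2] open 0.0 q7 -118
  tool shift [ -0.7 -27.8   2. ] norm 27.9
  turn(tool) [-0.  -0.2 -0. ]
t 50.3 at [627.  259.3 197. ] rot [-180.    -0.2    9. ] F [-0.2 -0.5 -0.2] open 0.0 q7 -118
  tool shift [  -0.7 -126.     2.1] norm 126.1
  turn(tool) [-0.  -0.2 -0. ]
```

```bash
python3 -m handwheel '[[255,-0.5,-7,1,0,0,0],[255,0,-14,0,0,0,0],[255,0,-14,0,0,0,0],[255,0,-14,0,0,0,0],[255,0,-14,0,0,0,0],[255,0,-9,0,0,0,0],[255,0,-9,0,0,0,0],[255,0,-9,0,0,0,0],[255,0,-9,0,0,0,0],[255,0,-9,0,0,0,0],[255,0,-9,0,0,0,0],[255,0,-9,0,0,0,0],[255,0,0,0,0,0,0],[255,0,0,0,0,0,0],[255,0,0,0,0,0,0],[255,0,0,0,0,0,0]]'
python3 - <<'E'
from h import *
s=snap('scene','i.png');c=snap('top','it.png')
go(611-.156*28,356+.988*28,195,9)
cv2.imwrite('pics/ic.png',cv2.convertScaleAbs(cv2.resize(s['image'][60:200,340:500],None,fx=4,fy=4,interpolation=cv2.INTER_CUBIC),alpha=1.8))
cv2.imwrite('pics/itc.png',cv2.convertScaleAbs(cv2.resize(c['image'][80:200,100:260],None,fx=4,fy=4,interpolation=cv2.INTER_CUBIC),alpha=1.8))
E
```

```text
time_s: 51.6
eef_pos: [606.5, 382.3, 194.6]
tool_rot: [180.0, -0.0, 8.9]
ft_force: [0.5, -2.1, -0.2]
opening: 0.0
t 51.7 at [606.4 382.4 194.6] rot [180.   -0.    8.9] F [-0.5 -1.6  0.1] open -0.2 q7 -129
  tool shift [ 0.4 -1.2 -0.4] norm 1.4
  turn(tool) [ 0.  -0.  -0.1]
```

View pics/ic.png

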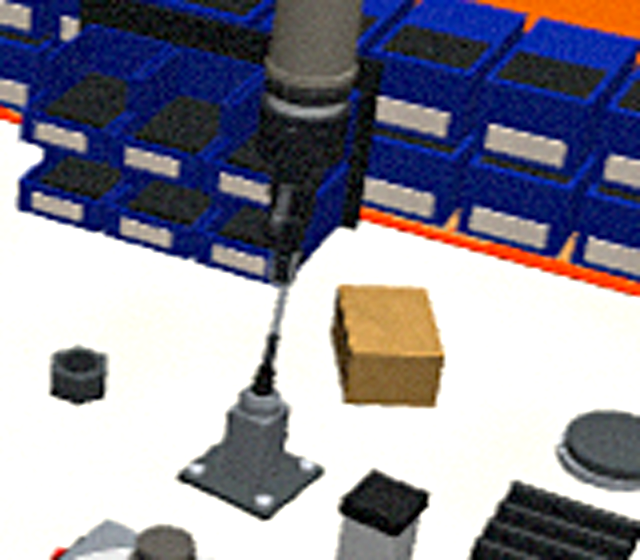

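View pics/itc.png

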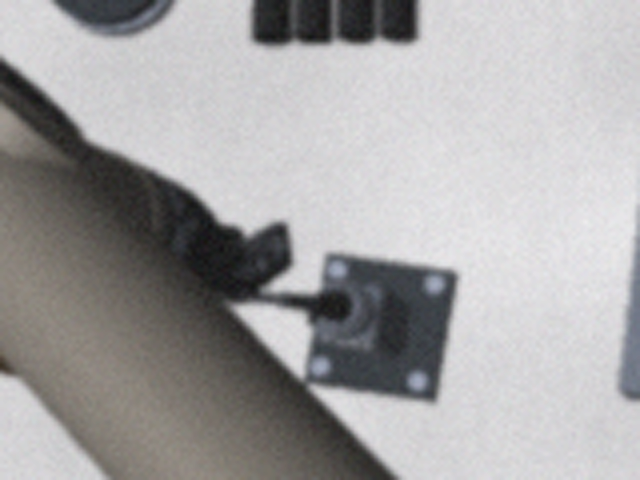

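```bash
python3 -m handwheel '[[255,0,-3,0,0,0,0],[255,0,-3,0,0,0,0],[255,0,-2,0,0,0,0],[255,0,0,0,0,0,0],[255,0,0,0,0,0,0],[255,0,0,0,0,0,0],[255,0,0,0,0,0,0],[255,0,0,0,0,0,0],[255,0,0,0,0,0,0],[255,0,0,0,0,0,0],[255,0,0,0,0,0,0],[255,0,0,0,0,0,0],[255,0,0,0,0,0,0],[255,0,0,0,0,0,0],[255,0,0,0,0,0,0],[255,0,0,0,0,0,0],[255,0,0,0,0,0,0],[255,0,0,0,0,0,0],[255,0,0,0,0,0,0],[255,0,0,0,0,0,0]]'
python3 - <<'E'
from h import *
s=snap('scene','j.png')
go(611-.156*28,356+.988*28,195,9)
cv2.imwrite('pics/jc.png',cv2.convertScaleAbs(cv2.resize(s['image'][90:190,370:450],None,fx=6,fy=6,interpolation=cv2.INTER_CUBIC),alpha=2.2))
for t in(0,.3,.4,.45,.5):
  for h in(60,): 
    L=h; p=[610.5-.156*L*np.sin(t),355.5+.988*L*np.sin(t),96+L*np.cos(t)]; q=proj(s,p); print(t,h,np.round(q,1),'crop',((q[0]-370)*6).round(),((q[1]-90)*6).round())
q=proj(s,[610.5,355.5,96]); print('piv crop',(q[0]-370)*6,(q[1]-90)*6)
E
```

```text
time_s: 53.37
eef_pos: [604.7, 390.9, 194.3]
tool_rot: [180.0, -0.0, 9.0]
ft_force: [0.9, -2.1, -2.6]
opening: 0.2
t 53.4 at [604.6 391.  194.2] rot [180.   0.   9.] F [ 0.1 -3.9 -1.7] open -0.1 q7 -129
  tool shift [ 0.9  7.5 -0.8] norm 7.6
  turn(tool) [ 0.  0. -0.]
0 60 [406.5 143.3] crop 219.0 320.0
0.3 60 [407.7 141.5] crop 226.0 309.0
0.4 60 [408.  141.2] crop 228.0 307.0
0.45 60 [408.2 141.1] crop 229.0 307.0
0.5 60 [408.3 141.1] crop 230.0 307.0
piv crop 207.67195135912402 404.4224863448748
```

View pics/jc.png

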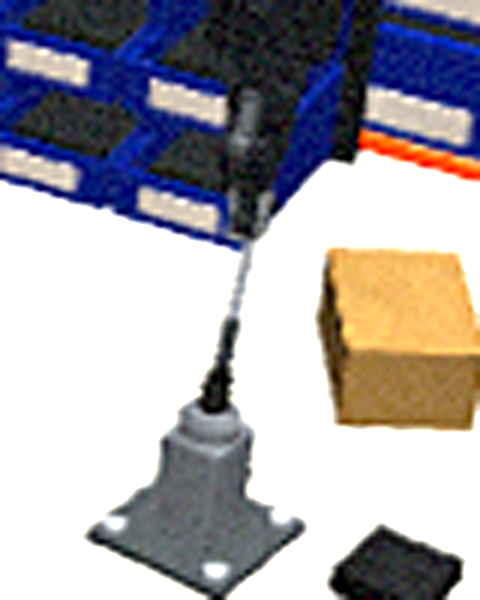

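```bash
python3 -m handwheel '[[255,0,0,0,0,0,0],[255,0,0,0,0,0,0],[255,0,0,0,0,0,0],[255,0,0,0,0,0,0],[255,0,0,0,0,0,0],[255,0,0,0,0,0,0],[255,0,0,0,0,0,0],[255,0,0,0,0,0,0],[255,0,0,0,0,0,0],[255,0,0,0,0,0,0],[255,0,0,0,0,0,0],[255,0,0,0,0,0,0],[255,0,0,0,0,0,0],[255,0,0,0,0,0,0],[255,0,0,0,0,0,0],[255,0,0,0,0,0,0],[255,0,0,0,0,0,0],[255,0,0,0,0,0,0]]'
python3 -m handwheel '[[255,0,7,0,0,0,0],[255,0,9,0,0,0,0],[255,0,9,0,0,0,0],[255,0,9,0,0,0,0],[255,0,9,0,0,0,0],[255,0,12,0,0,0,0],[255,0,15,0,0,0,0],[255,0,20,0,0,0,0],[255,0,20,0,0,0,0],[255,0,10,0,0,0,0],[255,0,0,-15,0,0,0],[255,0,0,-30,0,0,0],[255,0,0,-30,0,0,0],[255,0,0,-15,0,0,0],[255,0,0,0,0,0,0],[255,0,0,0,0,0,0]]'
python3 - <<'E'
from m import *
c=snap('top','kt.png'); s=snap('scene','ks.png')
go(611,356,195,9)
cv2.imwrite('pics/ktc.png',cv2.convertScaleAbs(cv2.resize(c['image'][60:260,140:490],None,fx=2.2,fy=2.2,interpolation=cv2.INTER_CUBIC),alpha=1.8))
cv2.imwrite('pics/ksc.png',cv2.convertScaleAbs(cv2.resize(s['image'][90:290,240:470],None,fx=3,fy=3,interpolation=cv2.INTER_CUBIC),alpha=1.8))
E
```

```text
time_s: 54.92
eef_pos: [604.7, 390.9, 194.3]
tool_rot: [180.0, -0.0, 9.0]
ft_force: [-0.2, -2.6, -1.7]
opening: 0.3
time_s: 56.25
eef_pos: [623.7, 272.6, 285.2]
tool_rot: [-180.0, -0.1, 9.0]
ft_force: [-0.4, 1.1, -0.4]
opening: 0.0
t 56.4 at [622.8 271.9 282.8] rot [1.8e+02 1.0e-01 9.0e+00] F [ 0.6 -0.9 -0.3] open 0.0 q7 -118
  tool shift [  1.7 -85.   87.7] norm 122.1
  turn(tool) [ 0.   0.1 -0. ]
```

View pics/ktc.png

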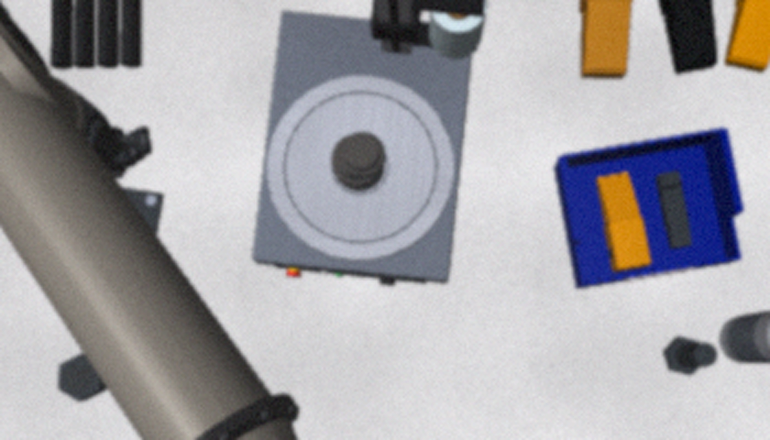

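View pics/ksc.png

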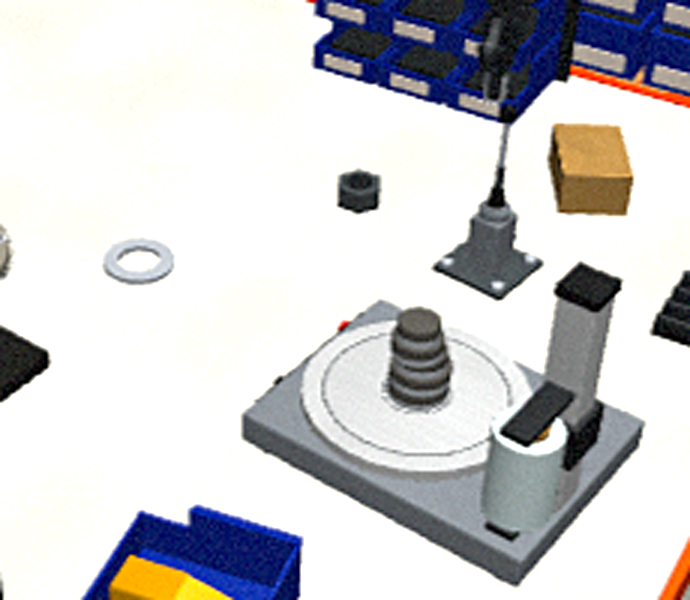

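Run:
```python
from m import *
a=load('ht.png')['image'][105:165,270:340];b=load('kt.png')['image'][105:165,270:340]
print(cv2.absdiff(a,b).max(2)[10:45,10:55].max())
o=np.hstack([cv2.convertScaleAbs(cv2.resize(x[10:45,12:55],None,fx=9,fy=9,interpolation=cv2.INTER_CUBIC),alpha=2.5) for x in(a,b)]); print(o.shape);cv2.imwrite('pics/cmp.png',o)
a=load('hs.png')['image'][180:240,350:410];b=load('ks.png')['image'][180:240,350:410]
o=np.hstack([cv2.convertScaleAbs(cv2.resize(x,None,fx=6.5,fy=6.5,interpolation=cv2.INTER_CUBIC),alpha=2.5) for x in(a,b)]); cv2.imwrite('pics/cmp2.png',o)
```

```text
53
(315, 774, 3)
```

View pics/cmp.png

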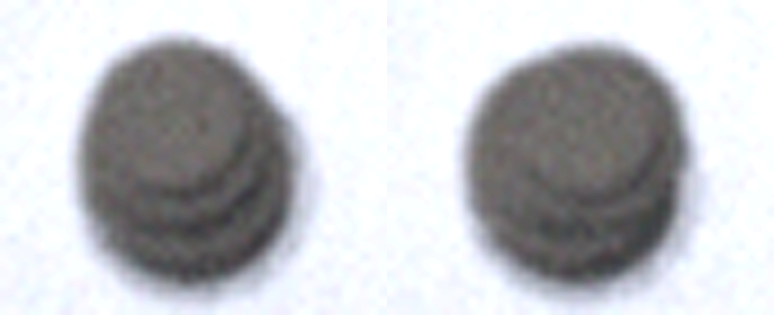

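View pics/cmp2.png

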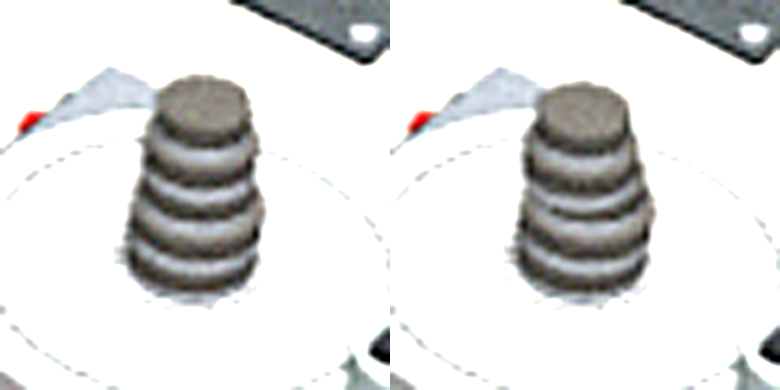

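Run:
```python
from m import *
o=[]
for f in('hs','i','j','ks'):
    x=load(f+'.png')['image'][183:236,358:402]; o.append(cv2.convertScaleAbs(cv2.resize(x,None,fx=4.5,fy=4.5,interpolation=cv2.INTER_CUBIC),alpha=2.5))
o1=np.hstack(o); o=[]
for f in('ht','it','kt'):
    x=load(f+'.png')['image'][113:152,280:326]; o.append(cv2.convertScaleAbs(cv2.resize(x,None,fx=5.7,fy=5.7,interpolation=cv2.INTER_CUBIC),alpha=2.5))
o2=np.hstack(o)[:, :o1.shape[1]]; o1=o1[:,:o2.shape[1]]; cv2.imwrite('pics/cmp3.png',np.vstack([o1,o2]))
```

```text
(no output)
```

View pics/cmp3.png

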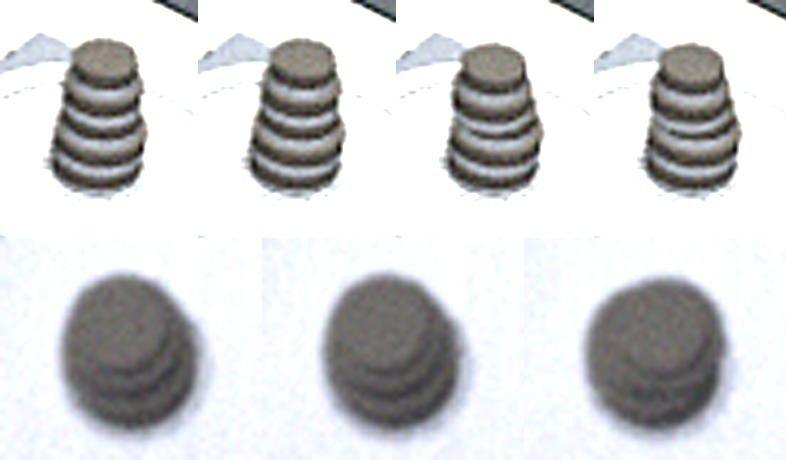

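Run:
```python
from m import *
c=load('ht.png')
for u in(309.2,312.3): print(onz(c,u,128,166))
for z in (86,106,126,146,166): print(z,[np.round(proj(c,[669.2,25.3+d,z])[0],1) for d in(33,28,23,-23,-28,-33)],np.round(proj(c,[669.2,25.3,z]),1))
def sub(row,t):
    i=np.where(row<t)[0]; a,b=i.min(),i.max()
    l=a-1+(row[a-1]-t)/(row[a-1]-row[a]); r=b+(t-row[b])/(row[b+1]-row[b]); return l,r
for f in('hs.png','ks.png'):
    s=load(f); g=cv2.GaussianBlur(s['image'],(3,3),0).max(2).astype(float)
    for z in(76,96,116,136,156):
        u,v=proj(s,[669.2,25.3,z]); U=int(u); out=[]
        for vv in(int(v)-1,int(v),int(v)+1):
            l,r=sub(g[vv,U-20:U+21],85); out.append((l+r)/2+U-20-u)
        print(f,z,'mid offset px',np.round(out,2),'width',round(r-l,1),'v',round(v,1))
```

```text
[666.28113122   4.13459686 166.        ]
[666.09772648  -4.00896662 166.        ]
86 [np.float64(291.3), np.float64(293.0), np.float64(294.8), np.float64(311.2), np.float64(312.9), np.float64(314.7)] [303.  133.8]
106 [np.float64(290.6), np.float64(292.4), np.float64(294.2), np.float64(310.9), np.float64(312.7), np.float64(314.5)] [302.5 132.2]
126 [np.float64(290.0), np.float64(291.8), np.float64(293.6), np.float64(310.5), np.float64(312.4), np.float64(314.2)] [302.1 130.5]
146 [np.float64(289.3), np.float64(291.2), np.float64(293.0), np.float64(310.2), np.float64(312.1), np.float64(314.0)] [301.6 128.8]
166 [np.float64(288.6), np.float64(290.5), np.float64(292.4), np.float64(309.9), np.float64(311.8), np.float64(313.7)] [301.1 127.1]
hs.png 76 mid offset px [0.7  0.45 0.15] width 21.3 v 217.5
hs.png 96 mid offset px [0.93 0.86 0.71] width 21.0 v 212.7
hs.png 116 mid offset px [0.62 0.39 0.31] width 18.8 v 207.7
hs.png 136 mid offset px [0.25 0.35 0.42] width 18.2 v 202.7
hs.png 156 mid offset px [-0.17 -0.08 -0.11] width 15.9 v 197.6
ks.png 76 mid offset px [0.7  0.42 0.15] width 21.3 v 217.5
ks.png 96 mid offset px [0.92 0.85 0.72] width 21.1 v 212.7
ks.png 116 mid offset px [-0.16  0.04  0.3 ] width 18.8 v 207.7
ks.png 136 mid offset px [-1.19 -1.13 -1.1 ] width 18.2 v 202.7
ks.png 156 mid offset px [-1.7  -1.44 -1.46] width 14.9 v 197.6
```

```bash
python3 -m handwheel '[[120,1,14,0,0,0,0],[60,2,30,0,0,0,0],[0,1,34,0,0,0,0],[0,1,34,0,0,0,0],[0,1,34,0,0,0,0],[0,1,34,0,0,0,0],[0,1,34,0,0,0,0],[0,0,26,0,0,0,0],[0,0,10,0,0,0,0],[0,0,0,0,0,0,7],[0,0,0,0,0,0,7],[0,0,0,0,0,0,7],[0,0,0,0,0,0,0],[0,0,0,0,0,0,0],[0,0,0,0,0,0,0],[0,0,0,0,0,0,0]]' 20
python3 - <<'E'
from m import *
go(669,25.3,240,-12)
s=snap('scene','l.png')
cv2.imwrite('pics/lc.png',cv2.convertScaleAbs(cv2.resize(s['image'][120:250,320:450],None,fx=4.5,fy=4.5,interpolation=cv2.INTER_CUBIC),alpha=2.2))
E
```

```text
time_s: 57.68
eef_pos: [670.2, 27.0, 284.0]
tool_rot: [180.0, 0.0, -11.9]
ft_force: [-0.3, -0.5, 1.1]
opening: 85.3
t 57.7 at [670.2  27.  284. ] rot [180.    0.  -11.9] F [-0.3 -0.5  1.1] open 85.3 q7 -115
  tool shift [-0.8  1.9 44. ] norm 44.0
  turn(tool) [0.  0.  0.1]
```

View pics/lc.png

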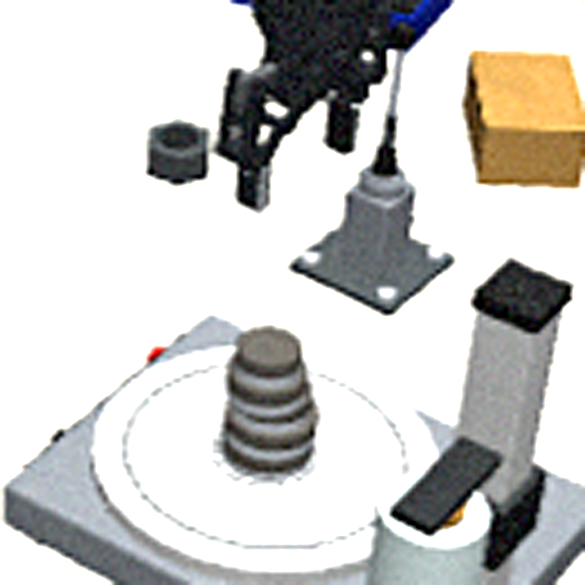

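```bash
python3 -m handwheel '[[0,-1,6,15,0,0,0],[0,0,0,30,0,0,0],[0,0,0,30,0,0,0],[0,0,0,20,0,0,0],[0,0,0,10,0,0,0],[0,0,0,0,0,0,0],[0,0,0,0,0,0,0],[0,0,0,0,0,0,0],[0,0,0,0,0,0,0],[0,0,0,0,0,0,0]]' 20
python3 - <<'E'
from m import *
go(668.5,21.3,106,-12)
E
```

```text
time_s: 58.57
eef_pos: [669.1, 21.2, 181.0]
tool_rot: [-180.0, -0.2, -12.0]
ft_force: [-0.2, 0.3, 0.6]
opening: 85.6
t 58.6 at [669.1  21.2 181. ] rot [-180.    -0.2  -12. ] F [-0.2  0.3  0.6] open 85.6 q7 -116
  tool shift [-0.8  0.1 75. ] norm 75.0
  turn(tool) [-0.  -0.2 -0. ]
```

```bash
python3 -m handwheel '[[0,-0.5,0,8,0,0,0],[0,0,0,12,0,0,0],[0,0,0,12,0,0,0],[0,0,0,8,0,0,0],[0,0,0,5,0,0,0],[0,0,0,0,0,0,0],[0,0,0,0,0,0,0],[0,0,0,0,0,0,0]]'
python3 -m handwheel '[[0,0,0,6,0,0,0],[0,0,0,6,0,0,0],[0,0,0,6,0,0,0],[0,0,0,6,0,0,0],[0,0,0,4,0,0,0],[0,0,0,0,0,0,0],[0,0,0,0,0,0,0],[0,0,0,0,0,0,0]]'
python3 - <<'E'
from m import *
go(669.2,25.3,106,-12)
s=snap('scene','n.png');c=snap('top','nt.png')
cv2.imwrite('pics/nc.png',cv2.convertScaleAbs(cv2.resize(s['image'][120:250,320:450],None,fx=4.5,fy=4.5,interpolation=cv2.INTER_CUBIC),alpha=2.2))
E
```

```text
time_s: 59.23
eef_pos: [668.1, 21.3, 134.7]
tool_rot: [-180.0, -0.0, -12.0]
ft_force: [0.1, 0.3, -0.0]
opening: 85.4
time_s: 59.9
eef_pos: [667.9, 21.2, 106.5]
tool_rot: [-180.0, -0.0, -12.0]
ft_force: [0.4, -0.2, 0.2]
opening: 85.5
t 59.9 at [667.9  21.2 106.5] rot [-180.   -0.  -12.] F [ 0.4 -0.2  0.2] open 85.5 q7 -118
  tool shift [ 0.4 -4.3  0.5] norm 4.3
  turn(tool) [-0. -0. -0.]
```

View pics/nc.png

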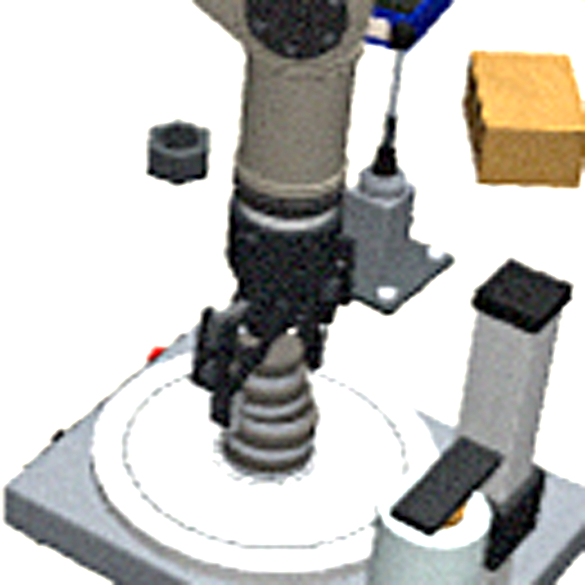

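```bash
python3 -m handwheel '[[0,0.3,-2.2,0,0,0,0],[0,0,-2.2,0.5,0,0,0],[15,0,0,0,0,0,0],[25,0,0,0,0,0,0],[35,0,0,0,0,0,0],[45,0,0,0,0,0,0],[52,0,0,0,0,0,0],[59,0,0,0,0,0,0],[66,0,0,0,0,0,0],[73,0,0,0,0,0,0],[80,0,0,0,0,0,0],[86,0,0,0,0,0,0],[92,0,0,0,0,0,0],[98,0,0,0,0,0,0],[98,0,0,0,0,0,0],[98,0,0,0,0,0,0]]' 20
python3 - <<'E'
from m import *
go(669.2,25.3,106,-12)
E
```

```text
time_s: 61.33
eef_pos: [669.7, 25.8, 107.0]
tool_rot: [-180.0, -0.1, -12.0]
ft_force: [-0.7, -1.6, 6.2]
opening: 55.7
t 61.3 at [669.7  25.8 107. ] rot [-1.8e+02 -1.0e-01 -1.2e+01] F [-0.7 -1.6  6.2] open 55.7 q7 -118
  tool shift [-0.4  0.6  1. ] norm 1.3
  turn(tool) [-0.  -0.1 -0. ]
```

```bash
python3 -m handwheel '[[85,0,0,0,0,0,0],[78,0,0,0,0,0,0],[70,0,0,0,0,0,0],[55,0,0,0,0,0,0],[35,0,0,0,0,0,0],[10,0,0,0,0,0,0],[0,0,0,0,0,0,0],[0,0,0,0,0,0,0],[0,0,0,-5,0,0,0],[0,0,0,-12,0,0,0],[0,0,0,-12,0,0,0],[0,0,0,-25,0,0,0],[0,0,0,-35,0,0,0],[0,0,0,-35,0,0,0],[0,0,0,-35,0,0,0],[0,0,0,-15,0,0,0]]' 20
python3 -m handwheel '[[0,0,-15,0,0,0,0],[0,0,-35,0,0,0,0],[0,0,-35,0,0,0,0],[0,0,-35,0,0,0,0],[0,0,-35,0,0,0,0],[255,0,-35,0,0,0,0],[255,0,-35,0,0,0,0],[255,0,-18,0,0,0,-6],[255,0,0,0,0,0,-6],[255,0,0,0,0,0,-6],[255,0,0,0,0,0,-3],[255,0,0,0,0,0,0],[255,0,0,0,0,0,0],[255,0,0,0,0,0,0]]' 30
python3 - <<'E'
from m import *
c=snap('top','ot.png'); s=snap('scene','os.png')
go(626.6-.156*30,257+.988*30,195,9)
def sub(row,t):
    i=np.where(row<t)[0]; a,b=i.min(),i.max()
    l=a-1+(row[a-1]-t)/(row[a-1]-row[a]); r=b+(t-row[b])/(row[b+1]-row[b]); return l,r
for f in('hs.png','os.png'):
    s=load(f); g=cv2.GaussianBlur(s['image'],(3,3),0).max(2).astype(float)
    for z in(76,96,116,136,156):
        u,v=proj(s,[669.2,25.3,z]); U=int(u); out=[]
        for vv in(int(v)-1,int(v),int(v)+1):
            l,r=sub(g[vv,U-20:U+21],85); out.append((l+r)/2+U-20-u)
        print(f,z,'mid offset px',np.round(out,2),'width',round(r-l,1))
o=[]
for f in('hs','ks','os'):
    x=load(f+'.png')['image'][183:236,358:402]; o.append(cv2.convertScaleAbs(cv2.resize(x,None,fx=5.9,fy=5.9,interpolation=cv2.INTER_CUBIC),alpha=2.5))
o1=np.hstack(o); o=[]
for f in('ht','kt','ot'):
    x=load(f+'.png')['image'][113:152,280:324]; o.append(cv2.convertScaleAbs(cv2.resize(x,(o1.shape[1]//3,230),interpolation=cv2.INTER_CUBIC),alpha=2.5))
o2=np.hstack(o); cv2.imwrite('pics/cmp4.png',np.vstack([o1[:,:o2.shape[1]],o2]))
E
```

```text
time_s: 62.67
eef_pos: [671.2, 26.1, 287.7]
tool_rot: [-179.8, -0.6, -12.0]
ft_force: [0.7, -0.4, 1.6]
opening: 85.6
time_s: 63.83
eef_pos: [719.2, 263.4, 279.9]
tool_rot: [-180.0, 0.0, 8.9]
ft_force: [0.1, -0.7, 0.4]
opening: -0.2
t 63.9 at [719.3 263.2 279.9] rot [180.   -0.    8.9] F [ 0.2 -0.5  0. ] open -0.3 q7 -114
  tool shift [-92.6 -38.4  84.9] norm 131.3
  turn(tool) [ 0.  -0.  -0.1]
hs.png 76 mid offset px [0.7  0.45 0.15] width 21.3
hs.png 96 mid offset px [0.93 0.86 0.71] width 21.0
hs.png 116 mid offset px [0.62 0.39 0.31] width 18.8
hs.png 136 mid offset px [0.25 0.35 0.42] width 18.2
hs.png 156 mid offset px [-0.17 -0.08 -0.11] width 15.9
os.png 76 mid offset px [0.74 0.46 0.14] width 21.2
os.png 96 mid offset px [0.91 0.86 0.71] width 21.0
os.png 116 mid offset px [0.7  0.43 0.33] width 18.7
os.png 136 mid offset px [0.37 0.45 0.54] width 18.2
os.png 156 mid offset px [0.12 0.23 0.17] width 15.7
```

View pics/cmp4.png

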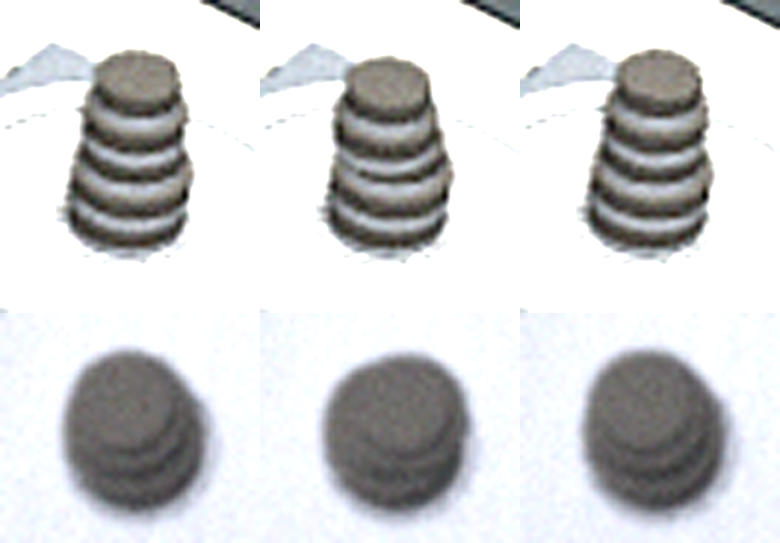

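```bash
python3 -m handwheel '[[255,-15,0,0,0,0,0],[255,-30,0,0,0,0,0],[255,-30,0,0,0,0,0],[255,-16,-10,0,0,0,0],[255,0,0,15,0,0,0],[255,0,0,30,0,0,0],[255,0,0,25,0,0,0],[255,0,0,12,0,0,0],[255,0,0,3,0,0,0],[255,0,0,0,0,0,0],[255,0,0,0,0,0,0],[255,0,0,0,0,0,0],[255,0,0,0,0,0,0],[255,0,0,0,0,0,0]]' 30
python3 - <<'E'
from m import *
go(604.7,391,195,9)
E
```

```text
time_s: 65.1
eef_pos: [628.6, 259.1, 196.0]
tool_rot: [-180.0, -0.1, 9.0]
ft_force: [1.0, -1.0, -0.1]
opening: 0.0
t 65.1 at [628.6 259.1 196. ] rot [-1.8e+02 -1.0e-01  9.0e+00] F [ 1.  -1.  -0.1] open 0.0 q7 -118
  tool shift [  -3.  -134.     1.1] norm 134.0
  turn(tool) [-0.  -0.1 -0. ]
```

```bash
python3 -m handwheel '[[255,-2.5,-8,1,0,0,0],[255,0,-14,0,0,0,0],[255,0,-14,0,0,0,0],[255,0,-14,0,0,0,0],[255,0,-14,0,0,0,0],[255,0,-9,0,0,0,0],[255,0,-9,0,0,0,0],[255,0,-9,0,0,0,0],[255,0,-9,0,0,0,0],[255,0,-9,0,0,0,0],[255,0,-9,0,0,0,0],[255,0,-9,0,0,0,0],[255,0,-7,0,0,0,0],[255,0,0,0,0,0,0],[255,0,0,0,0,0,0],[255,0,0,0,0,0,0],[255,0,0,0,0,0,0],[255,0,0,0,0,0,0]]'
python3 -m handwheel '[[255,0,0,0,0,0,0],[255,0,0,0,0,0,0],[255,0,0,0,0,0,0],[255,0,0,0,0,0,0],[255,0,0,0,0,0,0],[255,0,0,0,0,0,0],[255,0,0,0,0,0,0],[255,0,0,0,0,0,0],[255,0,0,0,0,0,0],[255,0,0,0,0,0,0],[255,0,0,0,0,0,0],[255,0,0,0,0,0,0],[255,0,0,0,0,0,0],[255,0,0,0,0,0,0],[255,0,0,0,0,0,0],[255,0,0,0,0,0,0],[255,0,0,0,0,0,0],[255,0,0,0,0,0,0],[255,0,0,0,0,0,0],[255,0,0,0,0,0,0]]'
python3 -c "
from h import *
s=snap('scene','p.png');snap('top','pt.png')
cv2.imwrite('pics/pc.png',cv2.convertScaleAbs(cv2.resize(s['image'][90:240,340:450],None,fx=4,fy=4,interpolation=cv2.INTER_CUBIC),alpha=2.2))"
python3 -m handwheel '[[255,0,0,0,0,0,0],[255,0,0,0,0,0,0],[255,0,0,0,0,0,0],[255,0,0,0,0,0,0],[255,0,0,0,0,0,0],[255,0,0,0,0,0,0],[255,0,0,0,0,0,0],[255,0,0,0,0,0,0],[255,0,0,0,0,0,0],[255,0,0,0,0,0,0],[255,0,0,0,0,0,0],[255,0,0,0,0,0,0]]'
```

```text
time_s: 66.6
eef_pos: [605.0, 390.1, 194.0]
tool_rot: [180.0, -0.0, 8.9]
ft_force: [-0.1, -2.8, -0.0]
opening: -0.3
time_s: 68.27
eef_pos: [604.6, 390.7, 193.8]
tool_rot: [180.0, -0.0, 9.0]
ft_force: [1.5, -2.9, -1.1]
opening: -0.0
time_s: 69.37
eef_pos: [604.6, 390.7, 193.8]
tool_rot: [180.0, 0.0, 9.0]
ft_force: [1.1, -2.7, -0.6]
opening: -0.2
```

View pics/pc.png

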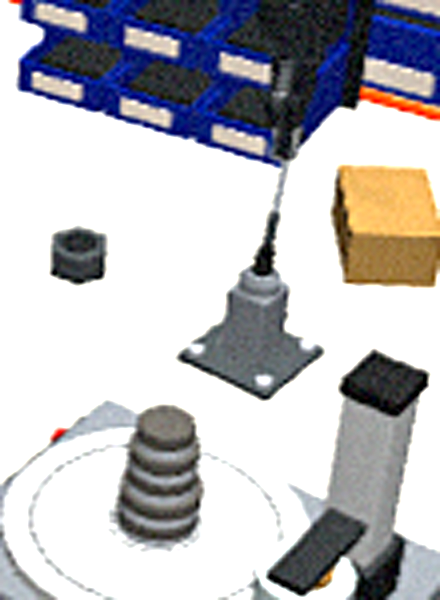

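```bash
python3 -m handwheel '[[255,0,7,0,0,0,0],[255,0,9,0,0,0,0],[255,0,9,0,0,0,0],[255,0,9,0,0,0,0],[255,0,9,0,0,0,0],[255,0,12,0,0,0,0],[255,0,15,0,0,0,0],[255,0,20,0,0,0,0],[255,0,25,0,0,0,0],[255,0,20,0,0,0,0],[255,0,0,-15,0,0,0],[255,0,0,-30,0,0,0],[255,0,0,-30,0,0,0],[255,-30,15,-15,0,0,0],[255,-35,20,0,0,0,0],[255,-20,10,0,0,0,0],[255,0,0,0,0,0,0],[255,0,0,0,0,0,0],[255,0,0,0,0,0,0],[255,0,0,0,0,0,0]]'
python3 - <<'E'
from m import *
c=snap('top','qt.png'); s=snap('scene','qs.png')
go(600,200,300,9)
x=cv2.convertScaleAbs(s['image'][60:360,180:540],alpha=1.8); cv2.imwrite('pics/qsc.png',cv2.resize(x,None,fx=2,fy=2,interpolation=cv2.INTER_CUBIC))
cv2.imwrite('pics/qtc.png',cv2.convertScaleAbs(cv2.resize(c['image'][60:260,140:490],None,fx=2.2,fy=2.2,interpolation=cv2.INTER_CUBIC),alpha=1.8))
def sub(row,t):
    i=np.where(row<t)[0]; return (i.min()+i.max())/2
def d(a,b,z): return cv2.absdiff(load(a)['image'][z],load(b)['image'][z]).max()
print('stack diff o->q',d('os.png','qs.png',np.s_[185:232,362:398]))
g=cv2.absdiff(load('scene0.png')['image'][115:150,400:412],s['image'][115:150,400:412]); print('stick diff vs start',g.max(), g.mean())
E
```

```text
time_s: 71.03
eef_pos: [549.4, 200.2, 283.6]
tool_rot: [-180.0, -0.0, 9.0]
ft_force: [0.6, -0.2, 0.5]
opening: -0.1
t 71.1 at [549.3 200.4 283.4] rot [-180.    0.    9.] F [-0.6 -0.8  0.8] open 0.1 q7 -113
  tool shift [ 50.1   8.3 -16.7] norm 53.4
  turn(tool) [-0.  0.  0.]
stack diff o->q 15
stick diff vs start 21 3.673015873015873
```

View pics/qsc.png

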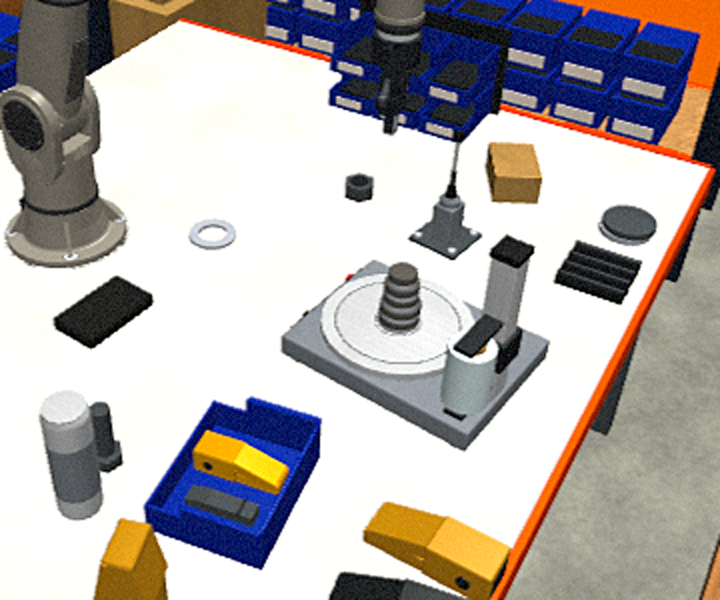

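View pics/qtc.png

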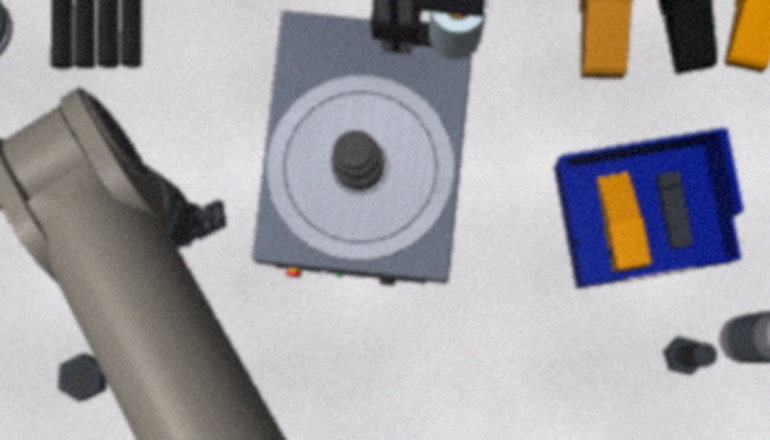

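Both views show the stack straight, the tooth and wedge in the bin, the stick upright, the bystanders in place, and the arm touching nothing. I'm handing the job in.

```bash
python3 -c "
from station import ctrl
print(ctrl.job_done())"
```

```text
the job is handed in; nothing more can be done
None
```

The job is handed in: the order is stacked and the start switch was tripped, held and let spring back. It took about 71 s of the 210 s allowed.

- **Clearing:** the tooth and the wedge are both in the blue bin.
- **Stack:** all five buttons were there. They are stacked 66, 66, 56, 56, 46 at the turntable centre, which I measured at about (669.2, 25.3).
- **Start switch, first try:** I leaned the switch over once, but during that hold something knocked the top three buttons about 8 mm aside.
- **Mending:** I closed the gripper on the lower 56 mm button to centre the three again.
- **Start switch, second try:** with the stack whole again, I leaned the switch a second time. It reached about 0.5 rad at about 2.8 N by my estimate, was held about 2.8 s, and was let spring back.

**Last checks:**
- The five layers line up to about 1 px (roughly 3 mm) in the scene view, and the stack did not change over the second switch operation.
- The stick looks the same as in the start picture.
- The bystanders show no sign of having moved.
- The gripper is clear of everything, and the wrist force reads about zero.

**Uncertain points:**
- The order says to lean the switch once; it was leaned twice because of the knock.
- The trip itself gives no reading, so I judged it from the lean and the force.

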